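# Park the spice mill's wheel heavy side down

## Task

Finish cleaning the spice mill: first lay the brush flat in the empty compartment of the tool tray, bristles towards the tray's blue end, and let go of it. Then turn the mill's red wheel by hand to feel where its hidden heavy side is, bring the heavy side straight down, and finish while gripping the wheel still in that position. Leave the scraper, the two jars and the brass hopper alone.

Things in the scene. Friction and masses are not known exactly. Their poses are not given: they have to be found in the camera images.
- mill: hand mill fixed to the counter: green housing on a wooden base, its red wheel standing upright on the +x side. Origin on the counter straight under the wheel's centre; z up, x along the wheel's axle (away from the housing). The housing lies at x -153 to -57 (top 162 mm above the counter), the bare axle between it and the wheel; nothing in front of the wheel.
- wheel_axle (a point): centre of the wheel, 150 mm above the counter, frame as mill. The wheel is a red disc 216 mm across, 14 mm thick, with a closed dark drum 136 mm across and 36 mm thick in its middle; the outer 40 mm ring can be pinched across its thickness, free at the top. A weight (weight_c0, 0.64 to 0.86 kg, 42 mm off the axle) is fixed unseen in the drum at a different angle to the dots each time.
- wheel (a joint): angle of the wheel about the mill's +x axis, rad, no stops either way; 0 with the yellow dot on top, growing as the wheel's top moves to the mill's -y. The axle is stiff (about 0.40 N m of rubbing, the same either way), so the wheel stays wherever it is left, but it turns easily (0.05 to 0.15 N m) while the heavy side sinks and hard (up to 0.75 N m) while it rises.
- wheel_dot (a point): the yellow dot, midway through the disc, 90 mm from the axle. It is the largest of 8 dots, 45 degrees apart; the other 7 are white. It does not show where the weight is.
- tray: wooden tool tray fixed to the counter, 200 x 120 mm, floor 3 mm thick, walls 10 mm high, 2 long compartments side by side, each 188 x 54 mm inside. Origin at the centre of its underside, x along the compartments towards the blue end, z up. The scraper fills the +y compartment; the -y one is empty.
- brush_bay (a point): centre of the floor of the empty compartment, 3 mm above the counter, frame as tray.
- brush: mill brush lying flat on the counter, 152 mm long. Origin under it, 76 mm from the bristle end; x towards the bristles, z up. Wooden handle 16 mm wide and 20 mm high from x -76 to 28, brass collar 30 wide and 22 high to x 48, black bristle block (rigid) 28 wide and 18 high to x 76. 60 g.
- brush_tip (a point): middle of the bristle end, 9 mm above the underside.
- scraper: black and steel scraper lying in the +y compartment of the tray; leave alone. Origin under it.
- jar_a: spice jar, 54 mm across and 75 mm high; leave alone. Origin under it.
- jar_b: spice jar like the other; leave alone. Origin under it.
- hopper: brass funnel off the mill, 110 mm across at its top, 85 mm high, standing on the counter; leave alone. Origin under it.
Not all that is in view belongs to the job. What is meant by the brush is not purple, and is the larger of those in its own colour. What is shaped like the tray but turquoise is not meant.

How it is judged:
By the outcome, as a careful person would: the job done as asked, in the order asked, and still so for the second after the job is handed in, while the arm keeps its last pose, push and grip.
It also fails if it takes over 72 s, if anything falls off the work surface, if the arm or the gripper's body presses on something with over 40 N, if the wrist force passes 120 N, or if a joint passes its speed limit or range.

## Robot

A 6-joint arm with a two-finger parallel gripper is mounted at the origin on the work surface. World frame = base frame: x ahead of the robot, y to its left, z up, the work surface at z = 0. Lengths are in m, angles in rad, forces in N, time in s.
With the tool pointing down it reaches from about 0.325 to 0.775 m from the base axis. Payload 5.5 kg.
Tool frame: the origin (TCP) lies between the finger pads; the fingertips stand 25 mm ahead of it and the grasp point (between the pads) lies 6 mm ahead of it; z points along the fingers, y is the direction in which the jaws open and shut (so a half turn about z gives the same grasp; the last joint's range is limited). The gripper opens to 85 mm and grips with 20 to 120 N. Pads are 22 mm wide; open, the fingers measure 114 mm over their backs; the gripper's body (76 mm by 85 mm) begins 54 mm behind the grasp point. The pads swing forward as they close: fully open they stand 13 mm farther back than shut.
Start: joints at [1.152, 0.091, 1.231, -0, 1.82, -0.057], TCP at [0.212, 0.561, 0.256] pointing down, gripper open.
Joint ranges: [-2.87, 2.87], [-0.86, 2.18], [0.17, 2.46], [-1.51, 4.65], [0.06, 2.69], [-2.65, 2.65]. Speed limits (rad/s): [2.57, 2.57, 3.01, 3.14, 3.14, 3.14].

## Interface

Orientations are given as a unit quaternion [w, x, y, z].
In Python, from cell import monitor, read_camera, camera_model, arm gives the robot as it stands.
- The arm moves only by the shell command python3 -m pendant 'ROWS' [FORCE]. ROWS is JSON, a list of rows, each an object with "slide": the shift along the tool's x, y, z in cm, a list of three; "rotation": the turn, a rotation vector about the tool's x, y, z in rad, a list of three; "claw": the opening, from 0 (shut) to 1 (fully open). A call has 1 to 5 rows; each row is the pose to reach, as a shift and turn from the pose commanded when the call began, along the tool's axes at that moment; what a row does not reach only later rows make up. A row lasts 1/10 s, in which the tool goes at most 50 mm and 8.59 degrees, less where a joint would pass 70% of its speed; a pose out of reach is approached as far as the arm can. A call with a gripper value outside its range is refused whole. The fingers move at their own pace and stop on an object; FORCE is the grip in N (left out, the last holds). Time passes only in rows, so rows that repeat a pose let the fingers close. It gives the time, the measured TCP pose, the force and the opening at its end, in the units of the state.
- monitor.state(): the state, without advancing time (a new reading comes with each control period).
- read_camera(name): name is "side" or "top" or "wrist"; returns the picture (420x560x3 uint8, red, green, blue); there is no depth.
- camera_model(name): a dict with "camera_matrix" (3x3 intrinsics, pixels), "rvec" (rotation vector, rad) and "tvec" (3), from world to camera coordinates, as OpenCV has them; the wrist camera has in their place "tool_from_camera" (4x4, takes a point from camera to tool coordinates, whose origin is the TCP and whose axes are the flange's). Camera axes: x right, y down, z forward; pixel columns grow to the right and rows downward; lengths in m; the calibration is good to about 2 mm. A picture is of the moment at which its call begins: read the wrist's pose just before it. camera_model takes no time and is no camera call.
- arm.sign_off(): hands the job in, once; it reports no verdict.
The state is a dict: "clock": time; "qpos": joint angles; "qd": joint speeds; "effort": joint torques, N m; "position": TCP position; "ee_rot": TCP orientation; "contact_force": force on the tool from outside, world axes, zero at the start; "moment": the same for the moment, N m; "finger_gap": opening from 0.0 (shut) to 1.0 (fully open).
Only numpy, scipy, OpenCV 4.12 (cv2) and the standard library are available. Lean on these libraries where they do the work, as an engineer would, in place of code of your own. Each camera call takes 0.05 s, during which the arm holds its last target. There are 200 camera calls.

## Working session

There is one attempt and no reset: what is moved stays moved. The work goes in short steps, Python scripts to look and compute and a shell command to move; the robot and the scene stay as the last step left them, time stands still between calls to the robot, and variables do not carry over. Pictures are saved under pics/ and viewed, about 8 in all and at most 12, crops included, and the job is handed in when it is done.

```bash
ls; mkdir -p pics
python3 - <<'E'
from cell import monitor, read_camera, camera_model
import cv2,json
for n in("top","side"):
    im=read_camera(n); cv2.imwrite(f"pics/{n}0.png",cv2.cvtColor(im,cv2.COLOR_RGB2BGR)); print(n,camera_model(n))
print(camera_model("wrist")); print(monitor.state())
E
```

```text
pics
top {'camera_matrix': array([[518.52326438,   0.        , 274.28548482],
       [  0.        , 518.52326438, 197.09985744],
       [  0.        ,   0.        ,   1.        ]]), 'rvec': array([ 2.2156222 , -2.15762831,  0.06712561]), 'tvec': array([-0.07000283,  0.54606748,  1.82048163])}
side {'camera_matrix': array([[394.776961  ,   0.        , 284.33257533],
       [  0.        , 394.776961  , 206.93450928],
       [  0.        ,   0.        ,   1.        ]]), 'rvec': array([ 2.32196773, -0.52301784,  0.22240436]), 'tvec': array([-0.51410987,  0.23886748,  1.06974173])}
{'camera_matrix': array([[360.09227602,   0.        , 271.76954938],
       [  0.        , 360.09227602, 208.00673329],
       [  0.        ,   0.        ,   1.        ]]), 'tool_from_camera': array([[ 9.06451834e-04, -9.65146760e-01, -2.61707680e-01,
         6.56439689e-02],
       [ 9.99999232e-01,  1.09601059e-03, -5.78354933e-04,
         1.51253957e-04],
       [ 8.45031777e-04, -2.61706955e-01,  9.65147013e-01,
        -1.17982566e-01],
       [ 0.00000000e+00,  0.00000000e+00,  0.00000000e+00,
         1.00000000e+00]])}
{'clock': 0.1, 'qpos': array([ 1.15228325e+00,  9.17909608e-02,  1.23179034e+00,  4.32442157e-06,
        1.81980022e+00, -5.66925306e-02]), 'qd': array([-0.00084306, -0.00167473, -0.00413567, -0.00089368,  0.00135207,
       -0.00030072]), 'effort': array([ 3.12825439e-03, -4.60214853e+01, -4.19223583e+01, -5.16825878e-05,
        1.05669379e-02, -1.91236688e-05]), 'position': array([0.21229532, 0.56095728, 0.25524543]), 'ee_rot': array([-2.12562339e-04,  1.79924473e-01,  9.83680021e-01, -8.68808236e-04]), 'contact_force': array([-0.62638418, -0.59022884,  0.12676704]), 'moment': array([ 7.94973838e-05, -4.75464516e-02, -1.10907547e-02]), 'finger_gap': 1.0003842254099033}
```

View pics/top0.png

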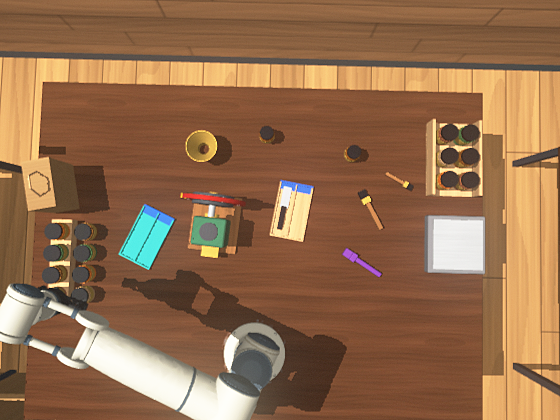

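View pics/side0.png

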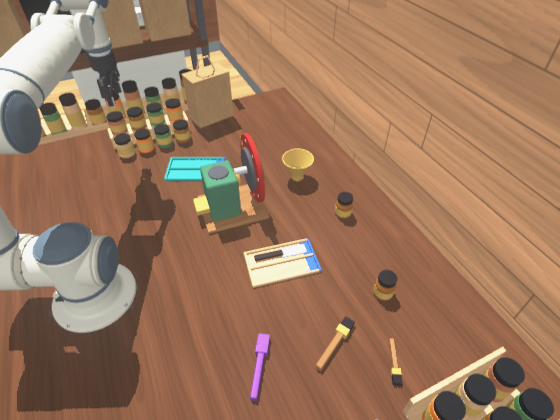

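The top picture shows three brush-like things: purple (362,262), a large brown one (371,210) and a small brown one (399,180). The brush meant is the one at (371,210), because it is not purple and is the larger of the two brown ones. The tray is the wooden one at (291,210); the turquoise one at (147,237) is not meant. The mill wheel is at (210,198).

```bash
cat > h.py <<'E'
import numpy as np,cv2
from scipy.spatial.transform import Rotation as R
from cell import monitor, read_camera, camera_model
def st():
    s=monitor.state(); q=s["ee_rot"]; return s,np.array(s["position"]),R.from_quat([q[1],q[2],q[3],q[0]])
def cam(name,pose=None):
    m=camera_model(name); K=m["camera_matrix"]
    if name=="wrist":
        p,r=pose; T=m["tool_from_camera"]; return K,r.as_matrix()@T[:3,:3],p+r.apply(T[:3,3])
    Rm=cv2.Rodrigues(m["rvec"])[0]; return K,Rm.T,-Rm.T@m["tvec"]
def ray(c,uv):
    K,Rc,o=c; return o,Rc@np.linalg.solve(K,[uv[0],uv[1],1.])
def onz(c,uv,z):
    o,d=ray(c,uv); return o+d*(z-o[2])/d[2]
def proj(c,P):
    K,Rc,o=c; v=K@(Rc.T@(np.array(P,float)-o)); return v[:2]/v[2]
def save(im,n): cv2.imwrite(f"pics/{n}.png",cv2.cvtColor(im,cv2.COLOR_RGB2BGR))
E
python3 - <<'E'
from h import *
im=cv2.cvtColor(cv2.imread("pics/top0.png"),4)
save(cv2.resize(im[160:285,260:420],None,fx=4.5,fy=4.5,interpolation=cv2.INTER_CUBIC),"crop_brush")
c=cam("top")
for n,uv,z in[("brush",(371,210),.02),("tray",(291,210),.01),("wheelL",(181,195),.15),("wheelR",(242,200),.15),("hopper",(201,146),.085),("jara",(267,134),.075),("jarb",(353,153),.075)]: print(n,onz(c,uv,z).round(3))
E
```

```text
brush [ 0.511 -0.398  0.02 ]
tray [ 0.504 -0.116  0.01 ]
wheelL [0.538 0.251 0.15 ]
wheelR [0.527 0.05  0.15 ]
hopper [0.713 0.201 0.085]
jara [ 0.762 -0.025  0.075]
jarb [ 0.704 -0.323  0.075]
```

View pics/crop_brush.png

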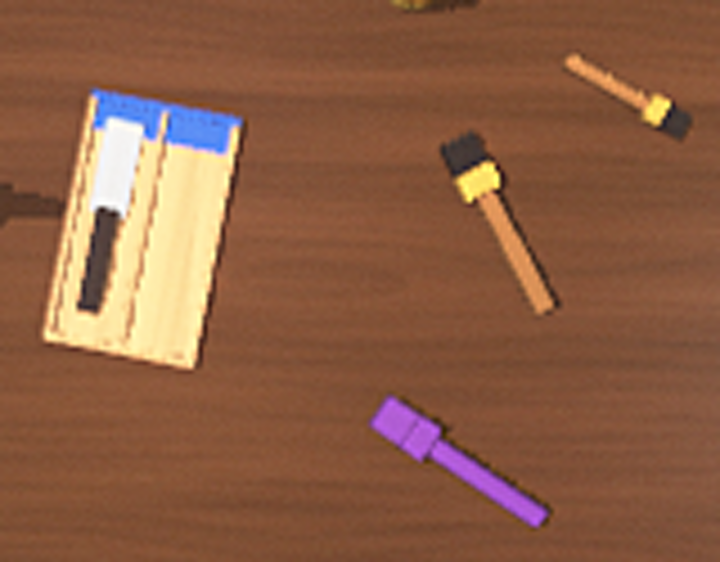

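The crop confirms the brush: bristle end at crop (459,139), yellow collar, handle end at (546,309), clearly larger than the small brown one. The tray's blue end is up and the scraper is on the left, so the empty bay is on the right.

```bash
cat >> h.py <<'E'
def go(P,ydir,down=True):
    "slide (cm) and rotation to bring TCP to P with tool down and jaws along ydir (sign free)"
    s,p,r=st(); y=np.array([*ydir[:2],0.]); y/=np.linalg.norm(y); z=np.array([0,0,-1.])
    print("pos",p.round(4),"q",np.array(s["qpos"]).round(2),"gap",round(s["finger_gap"],3),"F",np.array(s["contact_force"]).round(1),"t",round(s["clock"],2))
    for sg in(1,-1):
        M=np.c_[np.cross(sg*y,z),sg*y,z]
        rv=(r.inv()*R.from_matrix(M)).as_rotvec()
        print("slide",(r.inv().apply(np.array(P)-p)*100).round(2),"rot",rv.round(3))
E
python3 - <<'E'
from h import *
c=cam("top"); f=lambda u,v:(u/4.5+260-.4,v/4.5+160-.4)
a=onz(c,f(459,139),.018); b=onz(c,f(546,309),.02)
d=(a-b)[:2]; L=np.hypot(*d); e=d/L; o=((a+b)/2)[:2]
print("brush",a,b,"len",L,"origin",o,"yaw",np.arctan2(e[1],e[0]))
C=[onz(c,f(*q),.013) for q in((93,90),(243,117),(197,370),(44,341))]; C=np.array(C)
print(C.round(4),"edges",[np.linalg.norm(C[i]-C[i-1]).round(3) for i in range(4)])
t=C.mean(0)[:2]; tx=(C[0]+C[1]-C[2]-C[3])[:2]; tx/=np.hypot(*tx); ty=np.array([-tx[1],tx[0]])
print("tray",t,"yaw",np.arctan2(tx[1],tx[0]),"bay",t-.030*ty)
g=o-.005*e; print("grasp",g)
go([*g,.40],[-e[1],e[0]])
E
```

```text
brush [ 0.57937093 -0.36434457  0.018     ] [ 0.4474693  -0.43420312  0.02      ] len 0.14925902754463438 origin [ 0.51342012 -0.39927384] yaw 0.48706666535102294
[[ 0.611  -0.0751  0.013 ]
 [ 0.5927 -0.1942  0.013 ]
 [ 0.3924 -0.1625  0.013 ]
 [ 0.4119 -0.0417  0.013 ]] edges [np.float64(0.202), np.float64(0.121), np.float64(0.203), np.float64(0.122)]
tray [ 0.50203577 -0.11838196] yaw -0.16172039574172464 bay [ 0.49720528 -0.14799052]
grasp [ 0.50900157 -0.40161402]
pos [0.2123 0.561  0.2552] q [ 1.15  0.09  1.23  0.    1.82 -0.06] gap 1.0 F [-0.6 -0.6  0.1] t 0.1
slide [-61.82 -79.55 -14.34] rot [-0.002 -0.001 -0.849]
slide [-61.82 -79.55 -14.34] rot [-1.000e-03  2.000e-03  2.293e+00]
```

```bash
P="python3 -m pendant"
$P '[{"slide":[0,0,-5],"rotation":[0,0,0],"claw":1},{"slide":[0,0,-10],"rotation":[0,0,0],"claw":1},{"slide":[0,0,-14.3],"rotation":[0,0,0],"claw":1}]'
$P '[{"slide":[-3,-4,0],"rotation":[0,0,0],"claw":1},{"slide":[-6,-8,0],"rotation":[0,0,0],"claw":1},{"slide":[-9,-12,0],"rotation":[0,0,0],"claw":1},{"slide":[-12,-16,0],"rotation":[0,0,0],"claw":1},{"slide":[-15,-20,0],"rotation":[0,0,0],"claw":1}]'
$P '[{"slide":[-3,-4,0],"rotation":[0,0,0],"claw":1},{"slide":[-6,-8,0],"rotation":[0,0,0],"claw":1},{"slide":[-9,-12,0],"rotation":[0,0,0],"claw":1},{"slide":[-12,-16,0],"rotation":[0,0,0],"claw":1},{"slide":[-15,-20,0],"rotation":[0,0,0],"claw":1}]'
$P '[{"slide":[-3,-4,0],"rotation":[0,0,0],"claw":1},{"slide":[-6,-8,0],"rotation":[0,0,0],"claw":1},{"slide":[-9,-12,0],"rotation":[0,0,0],"claw":1},{"slide":[-12,-16,0],"rotation":[0,0,0],"claw":1},{"slide":[-15,-20,0],"rotation":[0,0,0],"claw":1}]'
python3 - <<'E'
from h import *
e=np.array([np.cos(.487),np.sin(.487)])
go([.509,-.4016,.25],[-e[1],e[0]])
E
```

```text
clock: 0.4
position: [0.2122, 0.5607, 0.401]
ee_rot: [-0.0, 0.18, 0.984, -0.0]
contact_force: [0.9, 1.8, 1.5]
finger_gap: 1.003
clock: 0.9
position: [0.2819, 0.3192, 0.3987]
ee_rot: [-0.0, 0.18, 0.984, -0.0]
contact_force: [1.8, -0.5, 0.1]
finger_gap: 0.997
clock: 1.4
position: [0.3512, 0.079, 0.3991]
ee_rot: [0.0, 0.18, 0.984, 0.0]
contact_force: [1.4, 1.3, 0.0]
finger_gap: 1.003
clock: 1.9
position: [0.4208, -0.1615, 0.399]
ee_rot: [0.0, 0.18, 0.984, 0.0]
contact_force: [1.3, 0.6, 0.6]
finger_gap: 0.999
pos [ 0.4208 -0.1615  0.399 ] q [-0.44 -0.22  1.27  0.    2.09 -1.65] gap 0.999 F [1.3 0.6 0.6] t 1.9
slide [-16.76 -19.33  14.9 ] rot [ 0.     0.    -0.849]
slide [-16.76 -19.33  14.9 ] rot [ 0.    -0.     2.292]
```

```bash
P="python3 -m pendant"
$P '[{"slide":[-4,-4,3],"rotation":[0,0,0.14],"claw":1},{"slide":[-7,-8,6],"rotation":[0,0,0.28],"claw":1},{"slide":[-10,-12,9],"rotation":[0,0,0.42],"claw":1},{"slide":[-13.5,-15.5,12],"rotation":[0,0,0.56],"claw":1},{"slide":[-16.8,-19.3,14.9],"rotation":[0,0,0.7],"claw":1}]'
$P '[{"slide":[0,0,0],"rotation":[0,0,0.14],"claw":1},{"slide":[0,0,0],"rotation":[0,0,0.28],"claw":1},{"slide":[0,0,0],"rotation":[0,0,0.42],"claw":1},{"slide":[0,0,0],"rotation":[0,0,0.56],"claw":1},{"slide":[0,0,0],"rotation":[0,0,0.7],"claw":1}]'
$P '[{"slide":[0,0,0],"rotation":[0,0,0.14],"claw":1},{"slide":[0,0,0],"rotation":[0,0,0.28],"claw":1},{"slide":[0,0,0],"rotation":[0,0,0.42],"claw":1},{"slide":[0,0,0],"rotation":[0,0,0.56],"claw":1},{"slide":[0,0,0],"rotation":[0,0,0.7],"claw":1}]'
$P '[{"slide":[0,0,0],"rotation":[0,0,0.14],"claw":1},{"slide":[0,0,0],"rotation":[0,0,0.192],"claw":1},{"slide":[0,0,0],"rotation":[0,0,0.192],"claw":1}]' | head -2
python3 - <<'E'
from h import *
e=np.array([np.cos(.487),np.sin(.487)])
go([.509,-.4016,.014],[-e[1],e[0]])
s,p,r=st(); im=read_camera("wrist"); 
c=cam("wrist",(p,r))
for P in([.579,-.3643,.018],[.4475,-.4342,.02],[.509,-.4016,.02]): print(proj(c,P))
save(im,"wrist1")
E
```

```text
clock: 2.4
position: [0.4956, -0.3635, 0.272]
ee_rot: [-0.0, 0.509, 0.861, 0.0]
contact_force: [0.9, 0.5, 0.2]
finger_gap: 1.0
clock: 2.9
position: [0.4954, -0.3619, 0.2729]
ee_rot: [-0.001, 0.773, 0.634, -0.0]
contact_force: [-0.6, 0.3, -0.2]
finger_gap: 1.001
clock: 3.4
position: [0.4954, -0.3618, 0.273]
ee_rot: [-0.001, 0.944, 0.331, -0.0]
contact_force: [0.2, -0.1, -0.4]
finger_gap: 1.001
clock: 3.7
position: [0.4954, -0.3618, 0.2731]
pos [ 0.4954 -0.3618  0.2731] q [-0.69  0.13  1.16  0.    1.85  0.4 ] gap 0.997 F [-0.3  0.3  0.1] t 3.7
slide [-0.65  4.18 25.91] rot [-1.000e-03 -2.000e-03 -3.141e+00]
slide [-0.65  4.18 25.91] rot [-0.001  0.     0.   ]
[313.24849661 103.44823432]
[309.34012309 244.50635461]
[311.23957223 182.23313063]
```

View pics/wrist1.png

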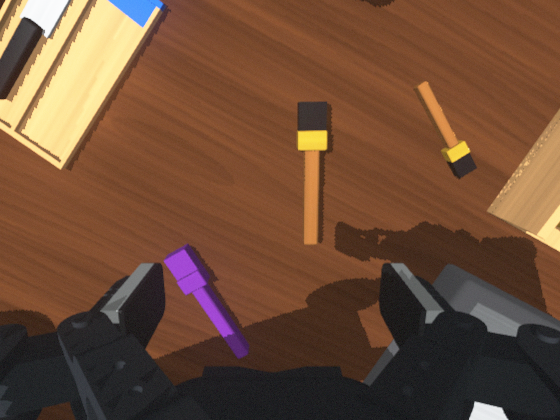

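The bristle end is at (313,101) and the handle end at (311,243). Both are within 2 px of the prediction, so I descend and grasp.

```bash
P="python3 -m pendant"
$P '[{"slide":[-0.6,2,4],"rotation":[0,0,0],"claw":0.6},{"slide":[-0.6,4.2,8],"rotation":[0,0,0],"claw":0.6},{"slide":[-0.6,4.2,12],"rotation":[0,0,0],"claw":0.6},{"slide":[-0.6,4.2,16],"rotation":[0,0,0],"claw":0.6},{"slide":[-0.6,4.2,19],"rotation":[0,0,0],"claw":0.6}]'
$P '[{"slide":[0,0,2],"rotation":[0,0,0],"claw":0.6},{"slide":[0,0,4],"rotation":[0,0,0],"claw":0.6},{"slide":[0,0,4],"rotation":[0,0,0],"claw":0.6}]'
python3 - <<'E'
from h import *
e=np.array([np.cos(.487),np.sin(.487)])
go([.509,-.4016,.029],[-e[1],e[0]])
E
```

```text
clock: 4.25
position: [0.5089, -0.4011, 0.0799]
ee_rot: [-0.002, 0.97, 0.242, -0.001]
contact_force: [1.2, 0.2, -0.0]
finger_gap: 0.601
clock: 4.55
position: [0.5081, -0.4003, 0.0393]
ee_rot: [-0.003, 0.97, 0.242, -0.002]
contact_force: [-0.3, 0.8, -0.9]
finger_gap: 0.6
pos [ 0.5081 -0.4003  0.0393] q [-0.72  0.28  1.4   0.    1.46  0.36] gap 0.6 F [-0.3  0.8 -0.9] t 4.55
slide [0.02 0.17 1.03] rot [-0.004 -0.011 -3.139]
slide [0.02 0.17 1.03] rot [-0.007  0.003  0.002]
```

```bash
P="python3 -m pendant"
$P '[{"slide":[0,0.15,1],"rotation":[0,0,0],"claw":0.6},{"slide":[0,0.15,1],"rotation":[0,0,0],"claw":0},{"slide":[0,0.15,1],"rotation":[0,0,0],"claw":0},{"slide":[0,0.15,1],"rotation":[0,0,0],"claw":0},{"slide":[0,0.15,1],"rotation":[0,0,0],"claw":0}]' 40
$P '[{"slide":[0,0,0],"rotation":[0,0,0],"claw":0},{"slide":[0,0,0],"rotation":[0,0,0],"claw":0},{"slide":[0,0,-3],"rotation":[0,0,0],"claw":0},{"slide":[0,0,-6],"rotation":[0,0,0],"claw":0},{"slide":[0,0,-8],"rotation":[0,0,0],"claw":0}]' 40
python3 - <<'E'
from h import *
s,p,r=st(); e=np.array([np.cos(.487),np.sin(.487)]); t=np.array([np.cos(-.162),np.sin(-.162)])
print("gap",s["finger_gap"]*85)
g=np.array([.4972,-.1480])-.005*t
go([*g,.11],[-t[1],t[0]])
E
```

```text
clock: 5.05
position: [0.5111, -0.4035, 0.0351]
ee_rot: [0.001, 0.97, 0.242, 0.001]
contact_force: [0.5, -1.1, 1.9]
finger_gap: 0.168
clock: 5.55
position: [0.5108, -0.4032, 0.1155]
ee_rot: [0.0, 0.97, 0.242, 0.0]
contact_force: [0.4, -0.3, -0.5]
finger_gap: 0.171
gap 14.540123318423566
pos [ 0.5108 -0.4032  0.1155] q [-0.72  0.24  1.31 -0.    1.59  0.36] gap 0.171 F [ 0.4 -0.3 -0.5] t 5.55
slide [ 10.37 -23.48   0.53] rot [ 1.000e-03  1.000e-03 -2.492e+00]
slide [ 10.37 -23.48   0.53] rot [ 0.001 -0.001  0.65 ]
```

```bash
P="python3 -m pendant"
$P '[{"slide":[2,-4.7,0],"rotation":[0,0,0.13],"claw":0},{"slide":[4.1,-9.4,0],"rotation":[0,0,0.26],"claw":0},{"slide":[6.2,-14.1,0],"rotation":[0,0,0.39],"claw":0},{"slide":[8.3,-18.8,0],"rotation":[0,0,0.52],"claw":0},{"slide":[10.4,-23.5,0],"rotation":[0,0,0.65],"claw":0}]'
$P '[{"slide":[0,0,0],"rotation":[0,0,0],"claw":0},{"slide":[0,0,0],"rotation":[0,0,0],"claw":0}]' |tail -1
python3 - <<'E'
from h import *
t=np.array([np.cos(-.162),np.sin(-.162)])
g=np.array([.4972,-.1480])-.005*t
go([*g,.038],[-t[1],t[0]])
s,p,r=st(); im=read_camera("wrist"); save(im,"wrist2"); n=np.array([-t[1],t[0]]); c=cam("wrist",(p,r))
b=np.array([.4972,-.1480])
for k,sx,sy in(("bay+x+y",94,27),("+x-y",94,-27),("-x-y",-94,-27),("-x+y",-94,27)): print(k,proj(c,[*(b+t*sx/1e3+n*sy/1e3),.01]).round(0))
E
```

```text
clock: 6.05
position: [0.4919, -0.1518, 0.1131]
ee_rot: [-0.0, 0.996, -0.084, -0.0]
contact_force: [1.8, 0.7, 0.5]
finger_gap: 0.168
finger_gap: 0.172
pos [ 0.4926 -0.1527  0.1135] q [-0.37 -0.12  1.69 -0.    1.57  1.36] gap 0.172 F [-0.   0.  -0.3] t 6.25
slide [-0.12 -0.54  7.55] rot [-1.000e-03  1.000e-03 -3.138e+00]
slide [-0.12 -0.54  7.55] rot [0.    0.    0.004]
bay+x+y [215.  54.]
+x-y [310.  54.]
-x-y [301. 340.]
-x+y [225. 340.]
```

View pics/wrist2.png

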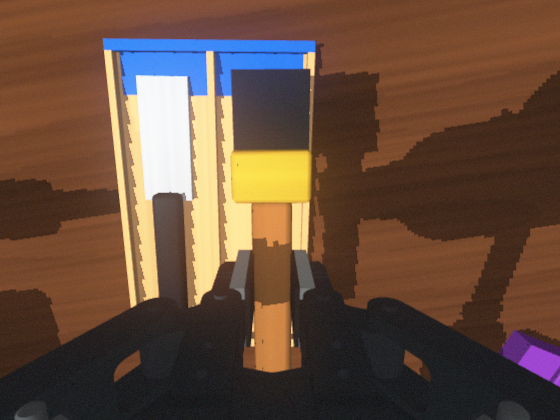

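```bash
P="python3 -m pendant"
$P '[{"slide":[-0.1,-0.5,2.5],"rotation":[0,0,0],"claw":0},{"slide":[-0.1,-0.5,4.5],"rotation":[0,0,0],"claw":0},{"slide":[-0.1,-0.5,6],"rotation":[0,0,0],"claw":0},{"slide":[-0.1,-0.5,7],"rotation":[0,0,0],"claw":0},{"slide":[-0.1,-0.5,7.4],"rotation":[0,0,0],"claw":0}]'
$P '[{"slide":[0,0,0],"rotation":[0,0,0],"claw":0},{"slide":[0,0,0],"rotation":[0,0,0],"claw":0},{"slide":[0,0,0.1],"rotation":[0,0,0],"claw":0}]'
```

```text
clock: 6.8
position: [0.4921, -0.1492, 0.0384]
ee_rot: [-0.0, 0.997, -0.081, -0.001]
contact_force: [-0.3, -0.1, 0.4]
finger_gap: 0.168
clock: 7.1
position: [0.4933, -0.1489, 0.04]
ee_rot: [0.0, 0.997, -0.081, 0.001]
contact_force: [0.2, -0.2, -0.7]
finger_gap: 0.172
```

```bash
P="python3 -m pendant"
$P '[{"slide":[0,0,0.1],"rotation":[0,0,0],"claw":0},{"slide":[0,0,0.2],"rotation":[0,0,0],"claw":0},{"slide":[0,0,0.2],"rotation":[0,0,0],"claw":0}]'
$P '[{"slide":[0,0,0],"rotation":[0,0,0],"claw":0.3},{"slide":[0,0,0],"rotation":[0,0,0],"claw":0.3},{"slide":[0,0,0],"rotation":[0,0,0],"claw":0.3}]'
$P '[{"slide":[0,0,-3],"rotation":[0,0,0],"claw":0.3},{"slide":[0,0,-7],"rotation":[0,0,0],"claw":0.3},{"slide":[0,0,-12],"rotation":[0,0,0],"claw":0.3},{"slide":[0,0,-17],"rotation":[0,0,0],"claw":0.5},{"slide":[0,0,-22],"rotation":[0,0,0],"claw":0.6}]'
python3 - <<'E'
from h import *
s,p,r=st(); im=read_camera("wrist"); print(p.round(3),s["qpos"].round(2))
im2=read_camera("side"); im3=read_camera("top")
save(im3,"top2")
b=cv2.resize(im2[110:250,170:330],None,fx=2.8,fy=2.8,interpolation=cv2.INTER_CUBIC)
a=cv2.resize(im,None,fx=.6,fy=.6)
o=np.zeros((400,800,3),np.uint8); o[:252,:336]=a; o[:b.shape[0],340:340+b.shape[1]]=b[:400]
save(o,"chk3"); c=cam("wrist",(p,r)); np.savez("w3.npz",p=p,q=r.as_quat())
E
```

```text
clock: 7.4
position: [0.493, -0.1487, 0.0381]
ee_rot: [0.0, 0.997, -0.081, 0.001]
contact_force: [-2.3, 0.5, 4.5]
finger_gap: 0.171
clock: 7.7
position: [0.4926, -0.1486, 0.0366]
ee_rot: [-0.0, 0.997, -0.081, -0.0]
contact_force: [-0.7, -0.1, 0.9]
finger_gap: 0.303
clock: 8.2
position: [0.4923, -0.1485, 0.2586]
ee_rot: [-0.0, 0.997, -0.081, -0.0]
contact_force: [1.2, 0.4, 0.1]
finger_gap: 0.598
[ 0.492 -0.148  0.259] [-0.36 -0.14  1.45  0.    1.83  1.37]
```

View pics/chk3.png

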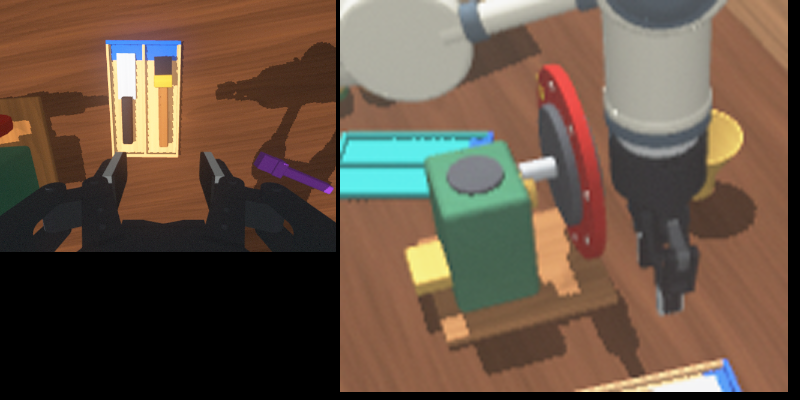

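The wrist view shows the brush lying flat in the right-hand bay with its bristles at the blue end. Next is the wheel: move above it with the jaws along the mill's axle.

```bash
P="python3 -m pendant"
$P '[{"slide":[0,0,-5],"rotation":[0,0,-0.14],"claw":1},{"slide":[0,0,-10],"rotation":[0,0,-0.28],"claw":1},{"slide":[0,0,-14],"rotation":[0,0,-0.42],"claw":1},{"slide":[0,0,-17],"rotation":[0,0,-0.56],"claw":1},{"slide":[0,0,-17],"rotation":[0,0,-0.7],"claw":1}]' |head -2
python3 - <<'E'
from h import *
go([.50,.12,.43],[.998,-.055])
E
```

```text
clock: 8.85
position: [0.4929, -0.1487, 0.4303]
pos [ 0.4929 -0.1487  0.4303] q [-0.36 -0.03  1.04  0.    2.13  0.67] gap 0.999 F [ 0.3  0.6 -0.6] t 8.85
slide [ 1.451e+01 -2.263e+01 -2.000e-02] rot [ 0.006 -0.001 -0.972]
slide [ 1.451e+01 -2.263e+01 -2.000e-02] rot [-1.000e-03 -7.000e-03  2.169e+00]
```

```bash
P="python3 -m pendant"
$P '[{"slide":[2.5,-4,0],"rotation":[0,0,-0.14],"claw":1},{"slide":[5,-8,0],"rotation":[0,0,-0.28],"claw":1},{"slide":[8,-12.5,0],"rotation":[0,0,-0.42],"claw":1},{"slide":[11,-17,0],"rotation":[0,0,-0.56],"claw":1},{"slide":[14.5,-21.5,0],"rotation":[0,0,-0.7],"claw":1}]' |head -2
$P '[{"slide":[0,0,0],"rotation":[0,0,-0.14],"claw":1},{"slide":[0,0,0],"rotation":[0,0,-0.27],"claw":1},{"slide":[0,0,0],"rotation":[0,0,-0.27],"claw":1},{"slide":[0,0,0],"rotation":[0,0,-0.27],"claw":1}]' |head -2
python3 - <<'E'
from h import *
s,p,r=st(); im=read_camera("wrist"); save(im,"wrist4"); np.savez("w4.npz",p=p,q=r.as_quat())
print(p,s["qpos"].round(2),r.as_matrix().round(3))
save(read_camera("side"),"side4"); save(read_camera("top"),"top4")
E
```

```text
clock: 9.35
position: [0.505, 0.0971, 0.4251]
clock: 9.75
position: [0.5054, 0.0951, 0.4255]
[0.50543216 0.09514875 0.4254844 ] [ 0.12 -0.03  1.05 -0.    2.13  0.19] [[ 0.067  0.998 -0.002]
 [ 0.998 -0.067 -0.   ]
 [-0.    -0.002 -1.   ]]
```

View pics/wrist4.png

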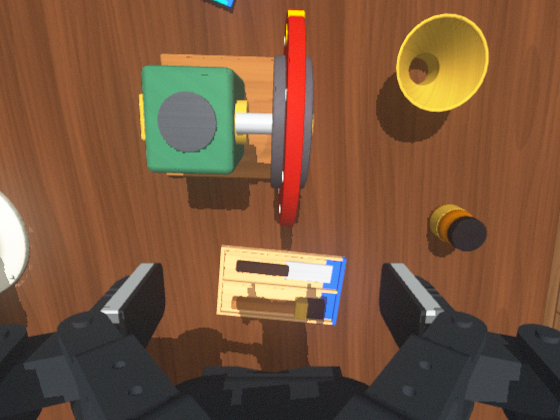

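The wrist view shows the red wheel edge-on, running from (297,12) to (288,222). The yellow dot is at its far (+y) end. I fit the wheel pose to the red outline in the three views.

```bash
cat > fit.py <<'E'
from h import *
from scipy.optimize import least_squares
w=np.load("w4.npz"); ld=lambda n:cv2.cvtColor(cv2.imread(f"pics/{n}.png"),4)
V=[("wrist4",cam("wrist",(w["p"],R.from_quat(w["q"])))),("side0",cam("side")),("top0",cam("top"))]
A=np.linspace(0,2*np.pi,72,endpoint=False); N=np.c_[np.cos(A[::2]),np.sin(A[::2])]
def disc(x):
    a=np.array([np.cos(x[2]),np.sin(x[2]),0]); b=np.array([-a[1],a[0],0])
    return [np.array([x[0],x[1],.15])+s*a+.108*(np.cos(t)*b+np.sin(t)*np.array([0,0,1])) for s in(-.007,.007) for t in A]
S=[]
for n,c in V:
    h=cv2.cvtColor(ld(n),cv2.COLOR_RGB2HSV); m=(((h[...,0]<6)|(h[...,0]>174))&(h[...,1]>170)&(h[...,2]>70)).astype(np.uint8)
    k,l,st_,ce=cv2.connectedComponentsWithStats(m); u0=proj(c,[.53,.15,.15])
    pts=np.argwhere(np.isin(l,[i for i in range(1,k) if st_[i,4]>15 and np.hypot(*(ce[i]-u0))<130]))[:,::-1]
    print(n,len(pts),pts.min(0),pts.max(0)); S.append((pts@N.T).max(0)+.4)
def res(x,i): return (np.array([proj(V[i][1],P) for P in disc(x)])@N.T).max(0)-S[i]
for I in((0,),(0,1,2),(1,2)):
    f=least_squares(lambda x:np.concatenate([res(x,i)/(2 if i==0 else 1) for i in I]),[.533,.15,-.05],loss="soft_l1",f_scale=.5,x_scale=[.01,.01,.05])
    print(I,f.x.round(4),[np.abs(res(f.x,i)).mean().round(2) for i in I])
E
python3 fit.py
```

```text
wrist4 3750 [279  17] [305 225]
side0 189 [243 133] [261 176]
top0 272 [183 193] [244 205]
(0,) [ 0.5263  0.1403 -0.0948] [np.float64(2.5)]
(0, 1, 2) [ 0.5267  0.1431 -0.1037] [np.float64(2.81), np.float64(9.37), np.float64(1.49)]
(1, 2) [ 0.5288  0.148  -0.1365] [np.float64(9.07), np.float64(1.54)]
```

```bash
sed -i 's/(h\[...,1\]>170)&(h\[...,2\]>70)/(h[...,1]>(170 if n!="side0" else 140))\&(h[...,2]>60)/; s/(h\[...,0\]<6)|/(h[...,0]<(6 if n!="side0" else 5))|/' fit.py
sed -i 's/    print(n,len(pts)/    if n=="wrist4": pts=np.r_[pts,[[289,11],[304,11]]]\n    print(n,len(pts)/; s/for I in.*/for I in((0,),(0,1),(0,2),(0,1,2)):/' fit.py
cat >> fit.py <<'E'
im=ld("side0"); 
for P in disc(f.x): cv2.circle(im,tuple(int(round(v)) for v in proj(V[1][1],P)),0,(0,255,255),-1)
im2=ld("wrist4")
for P in disc(f.x): cv2.circle(im2,tuple(int(round(v)) for v in proj(V[0][1],P)),1,(0,255,255),-1)
o=np.zeros((480,800,3),np.uint8); a=cv2.resize(im[110:230,200:310],None,fx=4,fy=4); o[:,:440]=a; o[:240,450:800]=im2[0:240,100:450]; save(o,"chk5")
h=cv2.cvtColor(ld("side0"),cv2.COLOR_RGB2HSV); print(h[140:200:8,255])
E
python3 fit.py
```

```text
wrist4 3752 [279  11] [305 225]
side0 553 [241 133] [264 201]
top0 272 [183 193] [244 205]
(0,) [ 0.5272  0.1443 -0.1004] [np.float64(1.17)]
(0, 1) [ 0.5274  0.145  -0.1016] [np.float64(1.25), np.float64(0.35)]
(0, 2) [ 0.5271  0.1443 -0.1014] [np.float64(1.18), np.float64(1.49)]
(0, 1, 2) [ 0.5273  0.1449 -0.1023] [np.float64(1.26), np.float64(0.35), np.float64(1.49)]
[[ 11 126 150]
 [  1 175 237]
 [  1 179 226]
 [  1 162 145]
 [  1 119 122]
 [176  23  89]
 [177  31  83]
 [  2 158 132]]
```

View pics/chk5.png

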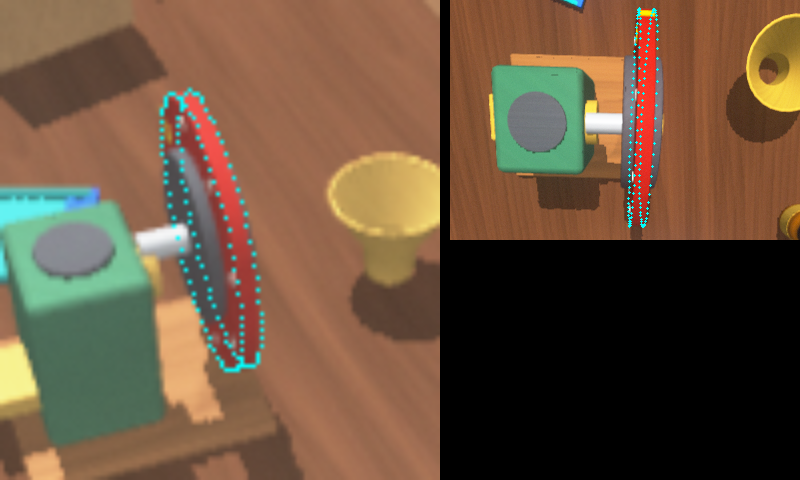

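Run:
```python
from h import *
w=np.load("w4.npz"); c=cam("wrist",(w["p"],R.from_quat(w["q"])))
im=cv2.cvtColor(cv2.imread("pics/wrist4.png"),4); h=cv2.cvtColor(im,cv2.COLOR_RGB2HSV); m=((h[...,0]<6)|(h[...,0]>174))&(h[...,1]>170)&(h[...,2]>70)
a=np.array([np.cos(-.102),np.sin(-.102)]); b=np.array([-a[1],a[0]]); O=np.array([.5273,.1449])
for t in(-60,-40,-20,0,20,40,60):
    q=np.deg2rad(t); P=np.r_[O+.108*np.sin(q)*b,.15+.108*np.cos(q)]
    uv=proj(c,P); row=int(round(uv[1])); u=np.where(m[row])[0]
    e=[onz(c,(v,row),P[2]) for v in(u.min()-.0,u.max()+1.)]
    print(t,uv.round(1),u.min(),u.max(),"width mm",(np.linalg.norm(e[1]-e[0])*1e3).round(1),"offset along axle mm",[(np.dot(x[:2]-O,a)*1e3).round(1) for x in e])
```

```text
-60 [287.1 223.6] 281 292 width mm 11.9 offset along axle mm [np.float64(-6.1), np.float64(5.8)]
-40 [289.6 207.8] 281 296 width mm 14.3 offset along axle mm [np.float64(-7.7), np.float64(6.6)]
-20 [292.6 175.6] 284 300 width mm 13.9 offset along axle mm [np.float64(-7.0), np.float64(6.9)]
0 [295.5 130. ] 286 303 width mm 14.0 offset along axle mm [np.float64(-7.4), np.float64(6.6)]
20 [297.6  80.3] 287 304 width mm 13.8 offset along axle mm [np.float64(-8.1), np.float64(5.7)]
40 [298.3  38.9] 288 305 width mm 14.3 offset along axle mm [np.float64(-8.1), np.float64(6.1)]Traceback (most recent call last):
  File "<stdin>", line 8, in <module>
    return umr_minimum(a, axis, None, out, keepdims, initial, where)
ValueError: zero-size array to reduction operation minimum which has no identity
```

```bash
cat >> h.py <<'E'
O=np.array([.527,.145,.15]); YAW=-.10
a_=np.array([np.cos(YAW),np.sin(YAW),0]); b_=np.array([-a_[1],a_[0],0]); z_=np.array([0,0,1.])
def arc(phi,rho=.102):
    s,p,r=st(); d=np.cos(phi)*z_-np.sin(phi)*b_; M=np.c_[np.cross(a_,-d),a_,-d]
    print("slide",(r.inv().apply(O+rho*d-p)*100).round(2),"rot",(r.inv()*R.from_matrix(M)).as_rotvec().round(3),"q",s["qpos"].round(2),"gap",round(s["finger_gap"],3),"t",round(s["clock"],2))
def log(tag=""):
    s,p,r=st(); F=np.array(s["contact_force"]); M=np.array(s["moment"]); v=p-O
    phi=np.arctan2(-v@b_,v@z_); zt=-r.as_matrix()[:,2]; pt=np.arctan2(-zt@b_,zt@z_)
    t1=np.cross(v,F)@a_; t2=M@a_
    print(tag,f"phi {np.degrees(phi):.2f} tilt {np.degrees(pt):.2f} rho {1e3*np.hypot(v@b_,v@z_):.1f} ax {1e3*v@a_:.1f} rxF {t1:.3f} M {t2:.3f} Frad {F@zt:.1f} Fax {F@a_:.1f} gap {s['finger_gap']:.3f} t {s['clock']:.2f}")
    open("log.csv","a").write(f"{tag},{s['clock']:.3f},{phi:.4f},{pt:.4f},{t1:.4f},{t2:.4f},{F@zt:.3f},{F@a_:.3f}\n")
E
echo 'import sys;from h import *;log(sys.argv[1])' > l.py
P="python3 -m pendant"
python3 l.py air0
$P '[{"slide":[0,0,0],"rotation":[0,0.15,0],"claw":1},{"slide":[0,0,0],"rotation":[0,0.3,0],"claw":1},{"slide":[0,0,0],"rotation":[0,0.45,0],"claw":1},{"slide":[0,0,0],"rotation":[0,0.45,0],"claw":1}]' >/dev/null; python3 l.py air+
$P '[{"slide":[0,0,0],"rotation":[0,-0.15,0],"claw":1},{"slide":[0,0,0],"rotation":[0,-0.3,0],"claw":1},{"slide":[0,0,0],"rotation":[0,-0.45,0],"claw":1},{"slide":[0,0,0],"rotation":[0,-0.45,0],"claw":1}]' >/dev/null; python3 l.py air0
python3 -c "
from h import *
arc(0,.16);arc(0)"
```

```text
air0 phi 10.68 tilt -0.01 rho 281.2 ax -16.5 rxF 0.092 M -0.006 Frad -0.1 Fax -0.3 gap 0.998 t 9.90
air+ phi 11.22 tilt 25.92 rho 280.4 ax -16.0 rxF 0.276 M -0.217 Frad -0.5 Fax 0.5 gap 0.999 t 10.30
air0 phi 10.02 tilt -0.29 rho 281.9 ax -17.0 rxF -0.181 M 0.032 Frad -0.9 Fax 0.2 gap 1.001 t 10.70
slide [ 4.89  1.88 11.74] rot [0.002 0.005 0.041] q [ 0.13 -0.03  1.04 -0.01  2.13  0.18] gap 1.001 t 10.7
slide [ 4.92  1.87 17.54] rot [0.002 0.005 0.041] q [ 0.13 -0.03  1.04 -0.01  2.13  0.18] gap 1.001 t 10.7
```

```bash
P="python3 -m pendant"
$P '[{"slide":[2,1,3],"rotation":[0,0,0.04],"claw":1},{"slide":[4.9,1.9,6],"rotation":[0,0,0.04],"claw":1},{"slide":[4.9,1.9,9],"rotation":[0,0,0.04],"claw":1},{"slide":[4.9,1.9,11.7],"rotation":[0,0,0.04],"claw":1},{"slide":[4.9,1.9,11.7],"rotation":[0,0,0.04],"claw":1}]' |head -2
python3 l.py above; python3 -c "
from h import *
arc(0)"
```

```text
clock: 11.2
position: [0.5263, 0.1428, 0.3048]
above phi 0.85 tilt -0.07 rho 154.8 ax -0.4 rxF -0.010 M -0.015 Frad 0.2 Fax 0.4 gap 0.998 t 11.20
slide [0.24 0.08 5.28] rot [-0.008  0.001 -0.004] q [ 0.2  -0.03  1.27  0.    1.91  0.31] gap 0.998 t 11.2
```

```bash
P="python3 -m pendant"
$P '[{"slide":[0.2,0.1,2],"rotation":[0,0,0],"claw":1},{"slide":[0.2,0.1,4],"rotation":[0,0,0],"claw":1},{"slide":[0.2,0.1,5.3],"rotation":[0,0,0],"claw":1},{"slide":[0.2,0.1,5.3],"rotation":[0,0,0],"claw":0.5},{"slide":[0.2,0.1,5.3],"rotation":[0,0,0],"claw":0.3}]' 30 >/dev/null
python3 l.py down
$P '[{"slide":[0,0,0],"rotation":[0,0,0],"claw":0},{"slide":[0,0,0],"rotation":[0,0,0],"claw":0},{"slide":[0,0,0],"rotation":[0,0,0],"claw":0}]' 30 >/dev/null
python3 l.py grip; python3 -c "
from h import *
arc(0)"
```

```text
down phi 0.09 tilt 0.04 rho 108.1 ax 1.8 rxF -0.059 M 0.053 Frad 0.5 Fax 0.2 gap 0.691 t 11.70
grip phi -0.06 tilt 0.01 rho 108.0 ax -0.7 rxF 0.301 M -0.468 Frad 9.1 Fax -7.0 gap 0.156 t 12.00
slide [-0.01  0.07  0.6 ] rot [-0.005 -0.    -0.002] q [ 0.21 -0.05  1.37  0.    1.83  0.31] gap 0.156 t 12.0
```

```bash
P="python3 -m pendant"
$P '[{"slide":[0,0.1,0],"rotation":[0,0,0],"claw":0.4},{"slide":[0,0.1,0.5],"rotation":[0,0,0],"claw":0.4},{"slide":[0,0.1,0.5],"rotation":[0,0,0],"claw":0},{"slide":[0,0.1,0.5],"rotation":[0,0,0],"claw":0},{"slide":[0,0.1,0.5],"rotation":[0,0,0],"claw":0}]' 70 >/dev/null
python3 l.py grip2
$P '[{"slide":[-0.5,0,0.01],"rotation":[0,0.05,0],"claw":0}]' >/dev/null; python3 l.py f
$P '[{"slide":[-0.5,0,0.01],"rotation":[0,0.05,0],"claw":0}]' >/dev/null; python3 l.py f
$P '[{"slide":[-0.5,0,0.01],"rotation":[0,0.05,0],"claw":0}]' >/dev/null; python3 l.py f
$P '[{"slide":[-0.5,0,0.01],"rotation":[0,0.05,0],"claw":0}]' >/dev/null; python3 l.py f
$P '[{"slide":[-0.5,0,0.01],"rotation":[0,0.05,0],"claw":0}]' >/dev/null; python3 l.py f
$P '[{"slide":[-0.5,0,0.01],"rotation":[0,0.05,0],"claw":0}]' >/dev/null; python3 l.py f
```

```text
grip2 phi -0.02 tilt -0.06 rho 101.2 ax -0.7 rxF 0.239 M -0.285 Frad 1.9 Fax -17.2 gap 0.153 t 12.50
f phi 2.24 tilt 2.83 rho 101.1 ax -0.7 rxF 0.062 M -0.768 Frad 1.1 Fax -15.3 gap 0.153 t 12.60
f phi 5.29 tilt 5.79 rho 101.1 ax -0.7 rxF -0.109 M -0.410 Frad -0.4 Fax -14.7 gap 0.153 t 12.70
f phi 8.19 tilt 8.69 rho 101.1 ax -0.6 rxF -0.030 M -0.388 Frad -0.4 Fax -15.7 gap 0.152 t 12.80
f phi 11.06 tilt 11.57 rho 101.1 ax -0.6 rxF -0.132 M -0.343 Frad -0.4 Fax -15.4 gap 0.156 t 12.90
f phi 13.93 tilt 14.44 rho 101.1 ax -0.6 rxF -0.082 M -0.380 Frad -0.5 Fax -15.2 gap 0.154 t 13.00
f phi 16.79 tilt 17.30 rho 101.1 ax -0.6 rxF -0.113 M -0.377 Frad -0.2 Fax -13.6 gap 0.157 t 13.10
```

```bash
P="python3 -m pendant"
$P '[{"slide":[-0.5,-0.15,0.01],"rotation":[0,0.05,0],"claw":0}]' >/dev/null; python3 l.py f
$P '[{"slide":[-0.76,0,0.03],"rotation":[0,0.075,0],"claw":0}]' >/dev/null; python3 l.py f
$P '[{"slide":[-0.76,0,0.03],"rotation":[0,0.075,0],"claw":0}]' >/dev/null; python3 l.py f
$P '[{"slide":[-0.76,0,0.03],"rotation":[0,0.075,0],"claw":0}]' >/dev/null; python3 l.py f
$P '[{"slide":[-0.76,0,0.03],"rotation":[0,0.075,0],"claw":0}]' >/dev/null; python3 l.py f
$P '[{"slide":[-0.76,0,0.03],"rotation":[0,0.075,0],"claw":0}]' >/dev/null; python3 l.py f
$P '[{"slide":[-0.76,0,0.03],"rotation":[0,0.075,0],"claw":0}]' >/dev/null; python3 l.py f
python3 -c "
from h import *
arc(np.radians(50))"
```

```text
f phi 19.67 tilt 20.17 rho 101.1 ax -0.7 rxF -0.177 M -0.333 Frad -5.2 Fax -2.3 gap 0.153 t 13.20
f phi 23.89 tilt 24.44 rho 101.0 ax -0.6 rxF -0.052 M -0.635 Frad -5.9 Fax -6.2 gap 0.153 t 13.30
f phi 28.28 tilt 28.81 rho 101.0 ax -0.6 rxF -0.230 M -0.524 Frad -6.9 Fax -6.3 gap 0.151 t 13.40
f phi 32.63 tilt 33.13 rho 101.0 ax -0.6 rxF -0.164 M -0.495 Frad -6.7 Fax -5.4 gap 0.153 t 13.50
f phi 36.96 tilt 37.43 rho 101.0 ax -0.6 rxF -0.273 M -0.511 Frad -7.5 Fax -5.4 gap 0.150 t 13.60
f phi 41.27 tilt 41.73 rho 101.0 ax -0.6 rxF -0.182 M -0.573 Frad -8.6 Fax -5.8 gap 0.150 t 13.70
f phi 45.59 tilt 46.03 rho 100.9 ax -0.6 rxF -0.201 M -0.636 Frad -8.8 Fax -4.8 gap 0.154 t 13.80
slide [-0.78  0.06 -0.08] rot [-0.001  0.069 -0.002] q [-0.36 -0.11  1.67  0.79  1.77 -0.17] gap 0.154 t 13.8
```

```bash
P="python3 -m pendant"
for i in 1; do :; done
$P '[{"slide":[0.5,0,0.01],"rotation":[0,-0.05,0],"claw":0}]' >/dev/null; python3 l.py r
$P '[{"slide":[0.76,0,0.03],"rotation":[0,-0.075,0],"claw":0}]' >/dev/null; python3 l.py r
$P '[{"slide":[0.76,0,0.03],"rotation":[0,-0.075,0],"claw":0}]' >/dev/null; python3 l.py r
$P '[{"slide":[0.76,0,0.03],"rotation":[0,-0.075,0],"claw":0}]' >/dev/null; python3 l.py r
$P '[{"slide":[0.76,0,0.03],"rotation":[0,-0.075,0],"claw":0}]' >/dev/null; python3 l.py r
$P '[{"slide":[0.76,0,0.03],"rotation":[0,-0.075,0],"claw":0}]' >/dev/null; python3 l.py r
$P '[{"slide":[0.76,0,0.03],"rotation":[0,-0.075,0],"claw":0}]' >/dev/null; python3 l.py r
$P '[{"slide":[0.76,0,0.03],"rotation":[0,-0.075,0],"claw":0}]' >/dev/null; python3 l.py r
$P '[{"slide":[0.76,0,0.03],"rotation":[0,-0.075,0],"claw":0}]' >/dev/null; python3 l.py r
$P '[{"slide":[0.76,0,0.03],"rotation":[0,-0.075,0],"claw":0}]' >/dev/null; python3 l.py r
$P '[{"slide":[0.76,0,0.03],"rotation":[0,-0.075,0],"claw":0}]' >/dev/null; python3 l.py r
$P '[{"slide":[0.76,0,0.03],"rotation":[0,-0.075,0],"claw":0}]' >/dev/null; python3 l.py r
$P '[{"slide":[0.76,0,0.03],"rotation":[0,-0.075,0],"claw":0}]' >/dev/null; python3 l.py r
$P '[{"slide":[0.76,0,0.03],"rotation":[0,-0.075,0],"claw":0}]' >/dev/null; python3 l.py r
$P '[{"slide":[0.76,0,0.03],"rotation":[0,-0.075,0],"claw":0}]' >/dev/null; python3 l.py r
$P '[{"slide":[0.76,0,0.03],"rotation":[0,-0.075,0],"claw":0}]' >/dev/null; python3 l.py r
$P '[{"slide":[0.76,0,0.03],"rotation":[0,-0.075,0],"claw":0}]' >/dev/null; python3 l.py r
python3 -c "
from h import *
arc(np.radians(-30))"
```

```text
r phi 44.54 tilt 43.18 rho 100.6 ax -0.5 rxF -0.052 M -0.084 Frad -7.6 Fax -6.1 gap 0.146 t 13.90
r phi 39.73 tilt 38.59 rho 100.6 ax -0.5 rxF 0.234 M -0.843 Frad -8.5 Fax -6.7 gap 0.147 t 14.00
r phi 35.11 tilt 34.12 rho 100.6 ax -0.6 rxF 0.412 M -1.160 Frad -6.6 Fax -6.3 gap 0.153 t 14.10
r phi 30.73 tilt 29.75 rho 100.7 ax -0.6 rxF 0.446 M -1.303 Frad -6.1 Fax -6.4 gap 0.153 t 14.20
r phi 26.39 tilt 25.42 rho 100.7 ax -0.6 rxF 0.473 M -1.289 Frad -4.8 Fax -7.3 gap 0.148 t 14.30
r phi 22.07 tilt 21.11 rho 100.7 ax -0.6 rxF 0.505 M -1.349 Frad -5.6 Fax -7.1 gap 0.151 t 14.40
r phi 17.74 tilt 16.80 rho 100.7 ax -0.6 rxF 0.632 M -1.390 Frad -4.7 Fax -8.3 gap 0.150 t 14.50
r phi 13.43 tilt 12.49 rho 100.8 ax -0.7 rxF 0.606 M -1.375 Frad -4.8 Fax -8.4 gap 0.153 t 14.60
r phi 9.14 tilt 8.18 rho 100.8 ax -0.6 rxF 0.532 M -1.348 Frad -4.3 Fax -9.0 gap 0.153 t 14.70
r phi 4.83 tilt 3.88 rho 100.8 ax -0.7 rxF 0.691 M -1.413 Frad -5.0 Fax -10.1 gap 0.154 t 14.80
r phi 0.52 tilt -0.43 rho 100.9 ax -0.7 rxF 0.628 M -1.416 Frad -4.4 Fax -9.6 gap 0.152 t 14.90
r phi -3.78 tilt -4.74 rho 100.9 ax -0.7 rxF 0.750 M -1.442 Frad -5.0 Fax -9.8 gap 0.151 t 15.00
r phi -8.08 tilt -9.04 rho 100.9 ax -0.8 rxF 0.763 M -1.435 Frad -5.4 Fax -10.5 gap 0.151 t 15.10
r phi -12.37 tilt -13.35 rho 101.0 ax -0.8 rxF 0.828 M -1.412 Frad -6.5 Fax -10.9 gap 0.156 t 15.20
r phi -16.67 tilt -17.66 rho 101.0 ax -0.8 rxF 0.825 M -1.449 Frad -7.0 Fax -10.4 gap 0.151 t 15.30
r phi -20.97 tilt -21.96 rho 101.0 ax -0.8 rxF 0.831 M -1.482 Frad -7.5 Fax -11.1 gap 0.152 t 15.40
r phi -25.25 tilt -26.26 rho 101.1 ax -0.8 rxF 0.817 M -1.453 Frad -8.1 Fax -11.5 gap 0.152 t 15.50
slide [ 0.84  0.08 -0.08] rot [-0.007 -0.065 -0.003] q [ 0.49  0.19  1.21 -0.41  1.98  0.47] gap 0.152 t 15.5
```

```bash
P="python3 -m pendant"
$P '[{"slide":[-0.76,0,0.03],"rotation":[0,0.075,0],"claw":0}]' >/dev/null; python3 l.py f
$P '[{"slide":[-0.76,0,0.03],"rotation":[0,0.075,0],"claw":0}]' >/dev/null; python3 l.py f
$P '[{"slide":[-0.76,0,0.03],"rotation":[0,0.075,0],"claw":0}]' >/dev/null; python3 l.py f
$P '[{"slide":[-0.76,0,0.03],"rotation":[0,0.075,0],"claw":0}]' >/dev/null; python3 l.py f
$P '[{"slide":[-0.76,0,0.03],"rotation":[0,0.075,0],"claw":0}]' >/dev/null; python3 l.py f
$P '[{"slide":[-0.76,0,0.03],"rotation":[0,0.075,0],"claw":0}]' >/dev/null; python3 l.py f
$P '[{"slide":[0,0,0],"rotation":[0,0,0],"claw":0.5},{"slide":[0,0,0],"rotation":[0,0,0],"claw":0.5},{"slide":[0,0,0],"rotation":[0,0,0],"claw":0.5}]' >/dev/null; python3 l.py open
$P '[{"slide":[0,0,-4],"rotation":[0,0,0],"claw":0.5},{"slide":[0,0,-7],"rotation":[0,0,0],"claw":0.5},{"slide":[0,0,-7],"rotation":[0,0,0],"claw":0.5},{"slide":[0,0,-7],"rotation":[0,0,0],"claw":0.5}]' >/dev/null; python3 l.py airA
$P '[{"slide":[0,0,0],"rotation":[0,0.15,0],"claw":0.5},{"slide":[0,0,0],"rotation":[0,0.3,0],"claw":0.5},{"slide":[0,0,0],"rotation":[0,0.45,0],"claw":0.5},{"slide":[0,0,0],"rotation":[0,0.6,0],"claw":0.5},{"slide":[0,0,0],"rotation":[0,0.6,0],"claw":0.5}]' >/dev/null
$P '[{"slide":[0,0,0],"rotation":[0,0,0],"claw":0.5},{"slide":[0,0,0],"rotation":[0,0,0],"claw":0.5}]' >/dev/null; python3 l.py airB
$P '[{"slide":[0,0,0],"rotation":[0,0,0],"claw":0.5}]' >/dev/null; python3 l.py airB
```

```text
f phi -23.97 tilt -21.84 rho 100.0 ax -0.9 rxF 0.183 M -0.605 Frad -9.2 Fax -9.4 gap 0.154 t 15.60
f phi -18.95 tilt -17.12 rho 100.0 ax -0.9 rxF -0.517 M 0.768 Frad -7.9 Fax -8.2 gap 0.150 t 15.70
f phi -14.44 tilt -12.67 rho 99.9 ax -0.9 rxF -0.583 M 1.085 Frad -8.5 Fax -8.5 gap 0.149 t 15.80
f phi -10.04 tilt -8.30 rho 99.9 ax -0.8 rxF -0.727 M 1.242 Frad -8.7 Fax -7.1 gap 0.152 t 15.90
f phi -5.72 tilt -3.97 rho 99.8 ax -0.8 rxF -0.707 M 1.174 Frad -7.3 Fax -6.2 gap 0.152 t 16.00
f phi -1.39 tilt 0.35 rho 99.8 ax -0.8 rxF -0.768 M 1.245 Frad -8.1 Fax -5.7 gap 0.156 t 16.10
open phi -0.36 tilt -0.07 rho 101.9 ax 1.3 rxF 0.039 M 0.031 Frad 0.2 Fax 0.0 gap 0.504 t 16.40
airA phi -0.38 tilt -0.00 rho 172.6 ax 1.4 rxF 0.086 M -0.015 Frad -1.1 Fax -0.2 gap 0.499 t 16.80
airB phi -0.36 tilt 34.24 rho 171.6 ax 1.0 rxF -0.087 M -0.224 Frad 0.1 Fax -0.1 gap 0.500 t 17.50
airB phi -0.51 tilt 34.29 rho 172.3 ax 0.9 rxF -0.111 M -0.252 Frad 0.0 Fax 1.0 gap 0.500 t 17.60
```

```bash
cat > sol.py <<'E'
import numpy as np,sys
from scipy.optimize import least_squares
rows=[l.split(",") for l in open("log.csv")]
fr=[(1 if r[0]=="f" else -1,*map(float,r[1:])) for r in rows if r[0] in("f","r")]
D=np.array(fr)
# drop 2 samples after each reversal
keep=[i for i in range(len(D)) if i>=2 and D[i,0]==D[i-1,0]==D[i-2,0]]
D=D[keep]; s,t,phi,tl,rF,M=D.T[:6]; f=rF/.101
def model(x,ang=None): # L,G,A,psi,fr
    L,G,A,psi,fc=x; return M+f*(.101+L)+G*np.sin(tl)-(-s*fc-A*np.sin(tl+psi))
def prior(x): return np.r_[model(x)/.05,(x[1]-.44)/.04,(x[2]-.31)/.025,(x[4]-.40)/.02]
q=least_squares(prior,[.13,.43,.31,.3,.4],loss="soft_l1"); C=np.linalg.inv(q.jac.T@q.jac)
print("L G A psi fr",q.x.round(3),"+-",np.sqrt(np.diag(C)).round(3),"psi deg",np.degrees(q.x[3]).round(1)); print(np.c_[s,np.degrees(tl).round(1),model(q.x).round(3)] if len(sys.argv)>1 else model(q.x).std())
E
python3 sol.py v
```

```text
L G A psi fr [0.129 0.501 0.329 0.507 0.327] +- [0.006 0.053 0.033 0.085 0.035] psi deg 29.0
[[ 1.00e+00  8.70e+00  1.47e-01]
 [ 1.00e+00  1.16e+01 -3.00e-03]
 [ 1.00e+00  1.44e+01  1.12e-01]
 [ 1.00e+00  1.73e+01  8.00e-02]
 [ 1.00e+00  2.02e+01  1.20e-02]
 [ 1.00e+00  2.44e+01  4.60e-02]
 [ 1.00e+00  2.88e+01 -2.01e-01]
 [ 1.00e+00  3.31e+01  2.20e-02]
 [ 1.00e+00  3.74e+01 -2.00e-01]
 [ 1.00e+00  4.17e+01 -1.50e-02]
 [ 1.00e+00  4.60e+01 -8.80e-02]
 [-1.00e+00  3.41e+01  2.60e-02]
 [-1.00e+00  2.97e+01 -8.30e-02]
 [-1.00e+00  2.54e+01 -5.50e-02]
 [-1.00e+00  2.11e+01 -9.20e-02]
 [-1.00e+00  1.68e+01  1.05e-01]
 [-1.00e+00  1.25e+01  7.00e-03]
 [-1.00e+00  8.20e+00 -1.93e-01]
 [-1.00e+00  3.90e+00  4.70e-02]
 [-1.00e+00 -4.00e-01 -1.58e-01]
 [-1.00e+00 -4.70e+00  3.60e-02]
 [-1.00e+00 -9.00e+00  1.20e-02]
 [-1.00e+00 -1.33e+01  1.22e-01]
 [-1.00e+00 -1.77e+01  1.80e-02]
 [-1.00e+00 -2.20e+01 -6.10e-02]
 [-1.00e+00 -2.63e+01 -1.24e-01]
 [ 1.00e+00 -1.27e+01  6.50e-02]
 [ 1.00e+00 -8.30e+00 -4.50e-02]
 [ 1.00e+00 -4.00e+00 -6.00e-03]
 [ 1.00e+00  4.00e-01 -1.50e-02]]
```

Run:
```python
from h import *
X=[]
for i in range(16):
    s,p,r=st(); F=np.array(s["contact_force"]); M=np.array(s["moment"]); X.append([*F,*M,s["clock"]]); read_camera("top")
X=np.array(X); print(X[:,:6].mean(0).round(3),X[:,:6].std(0).round(3)); print("M.a",(X[:,3:6]@a_).mean().round(3),"F.b",(X[:,:3]@b_).mean().round(2),X[-1,6])
arc(.506,.16); arc(.506,.102)
```

```text
[-0.041  0.159  0.051 -0.254  0.036  0.001] [0.684 0.437 0.544 0.023 0.029 0.026]
M.a -0.257 F.b 0.15 18.35
slide [-8.22 -0.08 -1.79] rot [ 0.002 -0.094 -0.003] q [-0.13 -0.15  1.45  0.62  1.81  0.13] gap 0.5 t 18.4
slide [-8.76 -0.09  3.99] rot [ 0.002 -0.094 -0.003] q [-0.13 -0.15  1.45  0.62  1.81  0.13] gap 0.5 t 18.4
```

```bash
P="python3 -m pendant"
$P '[{"slide":[-3,0,-2],"rotation":[0,-0.05,0],"claw":0.6},{"slide":[-6,-0.1,-2],"rotation":[0,-0.09,0],"claw":0.6},{"slide":[-8.3,-0.1,-1.8],"rotation":[0,-0.094,0],"claw":0.6},{"slide":[-8.3,-0.1,-1.8],"rotation":[0,-0.094,0],"claw":0.6},{"slide":[-8.3,-0.1,-1.8],"rotation":[0,-0.094,0],"claw":0.6}]' >/dev/null; python3 l.py pre
python3 -c "
from h import *
arc(.506,.102)"
```

```text
pre phi 29.23 tilt 29.04 rho 160.0 ax -0.2 rxF -0.140 M -0.247 Frad 0.9 Fax 0.2 gap 0.600 t 18.90
slide [0.06 0.01 5.8 ] rot [ 0.001 -0.001 -0.004] q [-0.23 -0.15  1.48  0.52  1.85  0.01] gap 0.6 t 18.9
```

```bash
P="python3 -m pendant"
$P '[{"slide":[0,-0.1,2],"rotation":[0,0,0],"claw":0.6},{"slide":[0,-0.1,4],"rotation":[0,0,0],"claw":0.6},{"slide":[0,-0.1,5.8],"rotation":[0,0,0],"claw":0.6},{"slide":[0,-0.1,5.8],"rotation":[0,0,0],"claw":0.4},{"slide":[0,-0.1,5.8],"rotation":[0,0,0],"claw":0}]' 70 >/dev/null
$P '[{"slide":[0,0,0],"rotation":[0,0,0],"claw":0},{"slide":[0,0,0],"rotation":[0,0,0],"claw":0},{"slide":[0,0,0],"rotation":[0,0,0],"claw":0}]' 70 >/dev/null; python3 l.py grip3
python3 -c "
from h import *
arc(.506,.102)"
grep -c . log.csv; cp log.csv log1.csv; cp /dev/null log.csv
```

```text
grip3 phi 28.88 tilt 29.04 rho 103.5 ax -0.7 rxF -0.305 M 0.271 Frad 3.5 Fax 0.3 gap 0.151 t 19.70
slide [-0.02  0.07  0.15] rot [ 0.004 -0.001 -0.001] q [-0.18 -0.16  1.57  0.51  1.74  0.01] gap 0.151 t 19.7
49
```

Now I sweep the wheel back and forth around the expected balance point, logging each step.

```bash
P="python3 -m pendant"
$P '[{"slide":[0.76,0,0.03],"rotation":[0,-0.075,0],"claw":0}]' >/dev/null; python3 l.py r
$P '[{"slide":[0.76,0,0.03],"rotation":[0,-0.075,0],"claw":0}]' >/dev/null; python3 l.py r
$P '[{"slide":[0.76,0,0.03],"rotation":[0,-0.075,0],"claw":0}]' >/dev/null; python3 l.py r
$P '[{"slide":[0.76,0,0.03],"rotation":[0,-0.075,0],"claw":0}]' >/dev/null; python3 l.py r
$P '[{"slide":[0.76,0,0.03],"rotation":[0,-0.075,0],"claw":0}]' >/dev/null; python3 l.py r
$P '[{"slide":[0.76,0,0.03],"rotation":[0,-0.075,0],"claw":0}]' >/dev/null; python3 l.py r
$P '[{"slide":[0.76,0,0.03],"rotation":[0,-0.075,0],"claw":0}]' >/dev/null; python3 l.py r
$P '[{"slide":[0.76,0,0.03],"rotation":[0,-0.075,0],"claw":0}]' >/dev/null; python3 l.py r
$P '[{"slide":[0.76,0,0.03],"rotation":[0,-0.075,0],"claw":0}]' >/dev/null; python3 l.py r
$P '[{"slide":[0.76,0,0.03],"rotation":[0,-0.075,0],"claw":0}]' >/dev/null; python3 l.py r
$P '[{"slide":[0.76,0,0.03],"rotation":[0,-0.075,0],"claw":0}]' >/dev/null; python3 l.py r
$P '[{"slide":[0.76,0,0.03],"rotation":[0,-0.075,0],"claw":0}]' >/dev/null; python3 l.py r
$P '[{"slide":[0.76,0,0.03],"rotation":[0,-0.075,0],"claw":0}]' >/dev/null; python3 l.py r
$P '[{"slide":[0.76,0,0.03],"rotation":[0,-0.075,0],"claw":0}]' >/dev/null; python3 l.py r
$P '[{"slide":[-0.76,0,0.03],"rotation":[0,0.075,0],"claw":0}]' >/dev/null; python3 l.py f
$P '[{"slide":[-0.76,0,0.03],"rotation":[0,0.075,0],"claw":0}]' >/dev/null; python3 l.py f
$P '[{"slide":[-0.76,0,0.03],"rotation":[0,0.075,0],"claw":0}]' >/dev/null; python3 l.py f
$P '[{"slide":[-0.76,0,0.03],"rotation":[0,0.075,0],"claw":0}]' >/dev/null; python3 l.py f
$P '[{"slide":[-0.76,0,0.03],"rotation":[0,0.075,0],"claw":0}]' >/dev/null; python3 l.py f
$P '[{"slide":[-0.76,0,0.03],"rotation":[0,0.075,0],"claw":0}]' >/dev/null; python3 l.py f
$P '[{"slide":[-0.76,0,0.03],"rotation":[0,0.075,0],"claw":0}]' >/dev/null; python3 l.py f
$P '[{"slide":[-0.76,0,0.03],"rotation":[0,0.075,0],"claw":0}]' >/dev/null; python3 l.py f
$P '[{"slide":[-0.76,0,0.03],"rotation":[0,0.075,0],"claw":0}]' >/dev/null; python3 l.py f
$P '[{"slide":[-0.76,0,0.03],"rotation":[0,0.075,0],"claw":0}]' >/dev/null; python3 l.py f
$P '[{"slide":[-0.76,0,0.03],"rotation":[0,0.075,0],"claw":0}]' >/dev/null; python3 l.py f
$P '[{"slide":[-0.76,0,0.03],"rotation":[0,0.075,0],"claw":0}]' >/dev/null; python3 l.py f
$P '[{"slide":[-0.76,0,0.03],"rotation":[0,0.075,0],"claw":0}]' >/dev/null; python3 l.py f
$P '[{"slide":[-0.76,0,0.03],"rotation":[0,0.075,0],"claw":0}]' >/dev/null; python3 l.py f
sed -i 's/-.44)\/.04/-.456)\/.02/' sol.py; python3 sol.py; python3 -c "
from h import *
arc(0)"
```

```text
r phi 25.52 tilt 24.72 rho 103.4 ax -0.7 rxF -0.232 M 0.741 Frad -2.2 Fax -0.2 gap 0.150 t 19.80
r phi 20.92 tilt 20.29 rho 103.4 ax -0.7 rxF -0.085 M 0.234 Frad -0.5 Fax -0.6 gap 0.148 t 19.90
r phi 16.54 tilt 15.95 rho 103.4 ax -0.7 rxF 0.016 M 0.076 Frad -0.4 Fax -0.2 gap 0.150 t 20.00
r phi 12.23 tilt 11.65 rho 103.5 ax -0.7 rxF 0.104 M 0.074 Frad 0.3 Fax -1.6 gap 0.150 t 20.10
r phi 7.96 tilt 7.35 rho 103.5 ax -0.8 rxF 0.247 M 0.159 Frad 1.0 Fax -1.7 gap 0.153 t 20.20
r phi 3.67 tilt 3.07 rho 103.5 ax -0.8 rxF 0.128 M 0.072 Frad 2.2 Fax -1.5 gap 0.152 t 20.30
r phi -0.59 tilt -1.22 rho 103.6 ax -0.8 rxF 0.035 M 0.195 Frad 2.2 Fax -1.8 gap 0.152 t 20.40
r phi -4.87 tilt -5.50 rho 103.6 ax -0.8 rxF 0.178 M 0.216 Frad 3.4 Fax -3.3 gap 0.154 t 20.50
r phi -9.13 tilt -9.78 rho 103.6 ax -0.9 rxF 0.124 M 0.190 Frad 2.3 Fax -2.3 gap 0.152 t 20.60
r phi -13.38 tilt -14.06 rho 103.6 ax -0.9 rxF 0.129 M 0.275 Frad 3.1 Fax -3.0 gap 0.153 t 20.70
r phi -17.66 tilt -18.34 rho 103.7 ax -0.9 rxF 0.101 M 0.209 Frad 4.0 Fax -2.8 gap 0.151 t 20.80
r phi -21.93 tilt -22.62 rho 103.7 ax -0.9 rxF 0.1
[... 1118 characters left out ...]
i 11.11 tilt 12.29 rho 102.1 ax -0.8 rxF -1.036 M 1.763 Frad -6.6 Fax 2.7 gap 0.151 t 22.10
f phi 15.39 tilt 16.58 rho 102.1 ax -0.8 rxF -0.952 M 1.722 Frad -6.5 Fax 2.7 gap 0.151 t 22.20
f phi 19.68 tilt 20.87 rho 102.0 ax -0.8 rxF -1.030 M 1.692 Frad -8.1 Fax 2.8 gap 0.157 t 22.30
f phi 23.99 tilt 25.17 rho 102.0 ax -0.8 rxF -0.964 M 1.637 Frad -8.2 Fax 3.5 gap 0.149 t 22.40
f phi 28.27 tilt 29.46 rho 102.0 ax -0.7 rxF -0.959 M 1.588 Frad -10.5 Fax 2.7 gap 0.150 t 22.50
L G A psi fr [ 0.138  0.455  0.309 -0.08   0.382] +- [0.007 0.019 0.024 0.113 0.031] psi deg -4.6
0.13895095731213725
slide [4.8  0.07 1.32] rot [ 0.003 -0.514 -0.001] q [-0.18 -0.16  1.58  0.52  1.74  0.01] gap 0.15 t 22.5
```

```bash
cat >> h.py <<'E'
def stat(n,tag,L=.138,G=.456):
    X=[]
    for i in range(n):
        s,p,r=st(); F=np.array(s["contact_force"]); M=np.array(s["moment"]); v=p-O; zt=-r.as_matrix()[:,2]
        tl=np.arctan2(-zt@b_,zt@z_); f=F@np.cross(a_,zt); X.append([f,M@a_,tl,np.cross(v,F)@a_+M@a_+L*f+G*np.sin(tl),F@zt])
        read_camera("top")
    X=np.array(X); print(tag,"f M tilt tau Frad",X.mean(0).round(3),"se tau",(X[:,3].std()/n**.5).round(3),"halves",X[:n//2,3].mean().round(3),X[n//2:,3].mean().round(3),"tiltdeg",np.degrees(X[:,2].mean()).round(2),s["clock"])
E
python3 -c "
from h import *
stat(12,'f29')"
```

```text
f29 f M tilt tau Frad [-4.985  1.163  0.51   0.188 -2.938] se tau 0.066 halves 0.101 0.274 tiltdeg 29.22 23.05
```

```bash
sed -i 's/{F@a_:.3f}\\n/{F@a_:.3f},{F@np.cross(a_,zt):.4f}\\n/; s/^    print(tag,f"phi {np/    if 0: print(tag,f"phi {np/' h.py; mv log.csv log2.csv; P="python3 -m pendant"
$P '[{"slide":[0,0,0],"rotation":[0,0,0],"claw":0.3},{"slide":[0,0,0],"rotation":[0,0,0],"claw":0.3},{"slide":[0,0,0],"rotation":[0,0,0],"claw":0},{"slide":[0,0,0],"rotation":[0,0,0],"claw":0},{"slide":[0,0,0],"rotation":[0,0,0],"claw":0}]' 70 >/dev/null; python3 l.py g
$P '[{"slide":[0.61,0,0.02],"rotation":[0,-0.06,0],"claw":0}]' >/dev/null; python3 l.py r
$P '[{"slide":[0.61,0,0.02],"rotation":[0,-0.06,0],"claw":0}]' >/dev/null; python3 l.py r
$P '[{"slide":[0.61,0,0.02],"rotation":[0,-0.06,0],"claw":0}]' >/dev/null; python3 l.py r
$P '[{"slide":[0.61,0,0.02],"rotation":[0,-0.06,0],"claw":0}]' >/dev/null; python3 l.py r
$P '[{"slide":[0.61,0,0.02],"rotation":[0,-0.06,0],"claw":0}]' >/dev/null; python3 l.py r
$P '[{"slide":[0.61,0,0.02],"rotation":[0,-0.06,0],"claw":0}]' >/dev/null; python3 l.py r
$P '[{"slide":[0.61,0,0.02],"rotation":[0,-0.06,0],"claw":0}]' >/dev/null; python3 l.py r
$P '[{"slide":[0.61,0,0.02],"rotation":[0,-0.06,0],"claw":0}]' >/dev/null; python3 l.py r
$P '[{"slide":[0.61,0,0.02],"rotation":[0,-0.06,0],"claw":0}]' >/dev/null; python3 l.py r
$P '[{"slide":[0.61,0,0.02],"rotation":[0,-0.06,0],"claw":0}]' >/dev/null; python3 l.py r
$P '[{"slide":[0.61,0,0.02],"rotation":[0,-0.06,0],"claw":0}]' >/dev/null; python3 l.py r
$P '[{"slide":[0.61,0,0.02],"rotation":[0,-0.06,0],"claw":0}]' >/dev/null; python3 l.py r
$P '[{"slide":[0.61,0,0.02],"rotation":[0,-0.06,0],"claw":0}]' >/dev/null; python3 l.py r
$P '[{"slide":[0.61,0,0.02],"rotation":[0,-0.06,0],"claw":0}]' >/dev/null; python3 l.py r
$P '[{"slide":[0.61,0,0.02],"rotation":[0,-0.06,0],"claw":0}]' >/dev/null; python3 l.py r
$P '[{"slide":[0.61,0,0.02],"rotation":[0,-0.06,0],"claw":0}]' >/dev/null; python3 l.py r
$P '[{"slide":[0,0,0],"rotation":[0,0,0],"claw":0.3},{"slide":[0,0,0],"rotation":[0,0,0],"claw":0.3},{"slide":[0,0,0],"rotation":[0,0,0],"claw":0},{"slide":[0,0,0],"rotation":[0,0,0],"claw":0},{"slide":[0,0,0],"rotation":[0,0,0],"claw":0}]' 70 >/dev/null; python3 l.py g
$P '[{"slide":[-0.61,0,0.02],"rotation":[0,0.06,0],"claw":0}]' >/dev/null; python3 l.py f
$P '[{"slide":[-0.61,0,0.02],"rotation":[0,0.06,0],"claw":0}]' >/dev/null; python3 l.py f
$P '[{"slide":[-0.61,0,0.02],"rotation":[0,0.06,0],"claw":0}]' >/dev/null; python3 l.py f
$P '[{"slide":[-0.61,0,0.02],"rotation":[0,0.06,0],"claw":0}]' >/dev/null; python3 l.py f
$P '[{"slide":[-0.61,0,0.02],"rotation":[0,0.06,0],"claw":0}]' >/dev/null; python3 l.py f
$P '[{"slide":[-0.61,0,0.02],"rotation":[0,0.06,0],"claw":0}]' >/dev/null; python3 l.py f
$P '[{"slide":[-0.61,0,0.02],"rotation":[0,0.06,0],"claw":0}]' >/dev/null; python3 l.py f
$P '[{"slide":[-0.61,0,0.02],"rotation":[0,0.06,0],"claw":0}]' >/dev/null; python3 l.py f
$P '[{"slide":[-0.61,0,0.02],"rotation":[0,0.06,0],"claw":0}]' >/dev/null; python3 l.py f
$P '[{"slide":[-0.61,0,0.02],"rotation":[0,0.06,0],"claw":0}]' >/dev/null; python3 l.py f
$P '[{"slide":[-0.61,0,0.02],"rotation":[0,0.06,0],"claw":0}]' >/dev/null; python3 l.py f
$P '[{"slide":[-0.61,0,0.02],"rotation":[0,0.06,0],"claw":0}]' >/dev/null; python3 l.py f
$P '[{"slide":[-0.61,0,0.02],"rotation":[0,0.06,0],"claw":0}]' >/dev/null; python3 l.py f
$P '[{"slide":[-0.61,0,0.02],"rotation":[0,0.06,0],"claw":0}]' >/dev/null; python3 l.py f
$P '[{"slide":[-0.61,0,0.02],"rotation":[0,0.06,0],"claw":0}]' >/dev/null; python3 l.py f
$P '[{"slide":[-0.61,0,0.02],"rotation":[0,0.06,0],"claw":0}]' >/dev/null; python3 l.py f
cat log.csv; python3 -c "
from h import *
arc(0)"
```

```text
g,23.600,0.5192,0.5052,0.2284,-0.5442,0.939,3.871,2.2517
r,23.700,0.4638,0.4464,0.0174,0.0254,-2.918,2.518,0.1193
r,23.800,0.3995,0.3839,0.1194,-0.2754,-1.297,3.228,1.1495
r,23.900,0.3378,0.3231,0.0941,-0.4424,-0.146,1.947,0.9198
r,24.000,0.2774,0.2628,0.2667,-0.4560,-0.948,1.556,2.5984
r,24.100,0.2172,0.2027,0.3200,-0.4809,-0.432,1.658,3.1271
r,24.200,0.1572,0.1427,0.2739,-0.4294,1.211,2.132,2.6989
r,24.300,0.0973,0.0827,0.3453,-0.4333,1.008,1.222,3.3932
r,24.400,0.0375,0.0227,0.3827,-0.4265,1.406,0.320,3.7665
r,24.500,-0.0228,-0.0372,0.3903,-0.4752,1.733,0.945,3.8429
r,24.600,-0.0825,-0.0971,0.3338,-0.4793,1.101,-0.006,3.2806
r,24.700,-0.1423,-0.1570,0.4345,-0.4352,2.675,-0.065,4.2863
r,24.800,-0.2021,-0.2169,0.3699,-0.5091,1.710,-0.610,3.6416
r,24.900,-0.2618,-0.2768,0.4635,-0.4575,2.373,-1.313,4.5660
r,25.000,-0.3217,-0.3367,0.5427,-0.4898,2.796,0.819,5.3450
r,25.100,-0.3814,-0.3966,0.4783,-0.4302,3.359,0.099,4.7238
r,25.200,-0.4413,-0.4565,0.5751,-0.5057,2.405,-0.336,5.6543
g,25.700,-0.4475,-0.4529,-0.1394,0.4050,-0.556,-0.146,-1.3869
f,25.800,-0.3937,-0.3946,0.1726,-0.1651,-2.7
[... 325 characters left out ...]
,26.400,-0.0264,-0.0303,-0.3456,0.5008,-6.538,1.633,-3.4597
f,26.500,0.0333,0.0298,-0.3461,0.5111,-5.706,1.426,-3.4607
f,26.600,0.0936,0.0899,-0.3776,0.5585,-5.618,2.271,-3.7746
f,26.700,0.1539,0.1500,-0.4644,0.5768,-7.285,3.332,-4.6487
f,26.800,0.2140,0.2101,-0.5045,0.6006,-7.549,3.290,-5.0491
f,26.900,0.2739,0.2703,-0.5060,0.5974,-8.484,3.182,-5.0650
f,27.000,0.3347,0.3303,-0.5602,0.6061,-9.861,4.471,-5.6181
f,27.100,0.3947,0.3905,-0.5419,0.5571,-10.504,5.189,-5.4379
f,27.200,0.4549,0.4506,-0.5532,0.6492,-10.563,5.398,-5.5523
f,27.300,0.5148,0.5107,-0.6328,0.5563,-12.658,5.842,-6.3523
slide [5.03 0.06 1.15] rot [ 0.002 -0.511 -0.003] q [-0.18 -0.16  1.58  0.52  1.74  0.01] gap 0.155 t 27.3
```

```bash
cat > sol2.py <<'E'
import numpy as np,sys
from scipy.optimize import least_squares
D=[]
for k,fn in enumerate(("log1.csv","log2.csv","log.csv")):
    R=[l.strip().split(",") for l in open(fn)]
    for i,r in enumerate(R):
        if r[0] in"fr" and i>2 and R[i-1][0]==R[i-2][0]==r[0] and (R[i-3][0] in (r[0],"g") or k<2 and R[i-3][0]==r[0]):
            v=list(map(float,r[1:])); rho=(.101,.1028,.1018)[k]
            D.append([k,1 if r[0]=="f" else -1,v[2],v[3],v[4],v[7] if len(v)>7 else v[3]/rho])
D=np.array(D); k=D[:,0].astype(int); s,tl,rF,M,f=D.T[1:]
def fit(sel,fixL=None):
    def md(x): return (M+rF+f*x[0]+x[1]*np.sin(tl)+s*x[4]+x[2]*np.sin(tl+np.where(k==0,x[5],x[3])))[sel]
    P=lambda x:np.r_[md(x)/.13,(x[1]-.456)/.012,(x[2]-.31)/.025,(x[4]-.40)/.02,(x[0]-.138)/(.05 if fixL is None else 1e-4)]
    q=least_squares(P,[.138 if fixL is None else fixL,.456,.31,0,.4,.5]); C=np.linalg.inv(q.jac.T@q.jac+1e-9*np.eye(6))
    print("L G A psi fr psi1",q.x.round(3),"+-",np.sqrt(np.diag(C)).round(3),"psi",np.degrees(q.x[3]).round(1),"rms",md(q.x).std().round(3))
fit(k==2); fit(k>0); fit(k>=0); fit(k==2)
E
python3 sol2.py
```

```text
L G A psi fr psi1 [0.132 0.457 0.315 0.052 0.389 0.5  ] +- [7.0000000e-03 1.2000000e-02 2.4000000e-02 8.1000000e-02 1.9000000e-02
 3.1622777e+04] psi 3.0 rms 0.109
L G A psi fr psi1 [ 0.138  0.457  0.314 -0.025  0.396  0.5  ] +- [5.0000000e-03 1.2000000e-02 2.4000000e-02 6.8000000e-02 1.8000000e-02
 3.1622777e+04] psi -1.4 rms 0.125
L G A psi fr psi1 [ 0.138  0.459  0.323 -0.028  0.389  0.57 ] +- [0.004 0.012 0.022 0.065 0.017 0.128] psi -1.6 rms 0.118
L G A psi fr psi1 [0.132 0.457 0.315 0.052 0.389 0.5  ] +- [7.0000000e-03 1.2000000e-02 2.4000000e-02 8.1000000e-02 1.9000000e-02
 3.1622777e+04] psi 3.0 rms 0.109
```

Balance is at tilt 0 ± 4°. I do one more clean pair of sweeps to tighten that.

```bash
P="python3 -m pendant"
$P '[{"slide":[0,-0.05,0],"rotation":[0,0,0],"claw":0.3},{"slide":[0,-0.05,0],"rotation":[0,0,0],"claw":0.3},{"slide":[0,-0.05,0],"rotation":[0,0,0],"claw":0},{"slide":[0,-0.05,0],"rotation":[0,0,0],"claw":0},{"slide":[0,-0.05,0],"rotation":[0,0,0],"claw":0}]' 70 >/dev/null; python3 l.py g
$P '[{"slide":[0.61,0,0.02],"rotation":[0,-0.06,0],"claw":0}]' >/dev/null; python3 l.py r
$P '[{"slide":[0.61,0,0.02],"rotation":[0,-0.06,0],"claw":0}]' >/dev/null; python3 l.py r
$P '[{"slide":[0.51,0,0.01],"rotation":[0,-0.05,0],"claw":0}]' >/dev/null; python3 l.py r
$P '[{"slide":[0.51,0,0.01],"rotation":[0,-0.05,0],"claw":0}]' >/dev/null; python3 l.py r
$P '[{"slide":[0.51,0,0.01],"rotation":[0,-0.05,0],"claw":0}]' >/dev/null; python3 l.py r
$P '[{"slide":[0.51,0,0.01],"rotation":[0,-0.05,0],"claw":0}]' >/dev/null; python3 l.py r
$P '[{"slide":[0.51,0,0.01],"rotation":[0,-0.05,0],"claw":0}]' >/dev/null; python3 l.py r
$P '[{"slide":[0.51,0,0.01],"rotation":[0,-0.05,0],"claw":0}]' >/dev/null; python3 l.py r
$P '[{"slide":[0.51,0,0.01],"rotation":[0,-0.05,0],"claw":0}]' >/dev/null; python3 l.py r
$P '[{"slide":[0.51,0,0.01],"rotation":[0,-0.05,0],"claw":0}]' >/dev/null; python3 l.py r
$P '[{"slide":[0.51,0,0.01],"rotation":[0,-0.05,0],"claw":0}]' >/dev/null; python3 l.py r
$P '[{"slide":[0.51,0,0.01],"rotation":[0,-0.05,0],"claw":0}]' >/dev/null; python3 l.py r
$P '[{"slide":[0.51,0,0.01],"rotation":[0,-0.05,0],"claw":0}]' >/dev/null; python3 l.py r
$P '[{"slide":[0.51,0,0.01],"rotation":[0,-0.05,0],"claw":0}]' >/dev/null; python3 l.py r
$P '[{"slide":[0.51,0,0.01],"rotation":[0,-0.05,0],"claw":0}]' >/dev/null; python3 l.py r
$P '[{"slide":[0.51,0,0.01],"rotation":[0,-0.05,0],"claw":0}]' >/dev/null; python3 l.py r
$P '[{"slide":[0.51,0,0.01],"rotation":[0,-0.05,0],"claw":0}]' >/dev/null; python3 l.py r
$P '[{"slide":[0.51,0,0.01],"rotation":[0,-0.05,0],"claw":0}]' >/dev/null; python3 l.py r
$P '[{"slide":[0,0,0],"rotation":[0,0,0],"claw":0.3},{"slide":[0,0,0],"rotation":[0,0,0],"claw":0.3},{"slide":[0,0,0],"rotation":[0,0,0],"claw":0},{"slide":[0,0,0],"rotation":[0,0,0],"claw":0},{"slide":[0,0,0],"rotation":[0,0,0],"claw":0}]' 70 >/dev/null; python3 l.py g
$P '[{"slide":[-0.61,0,0.02],"rotation":[0,0.06,0],"claw":0}]' >/dev/null; python3 l.py f
$P '[{"slide":[-0.61,0,0.02],"rotation":[0,0.06,0],"claw":0}]' >/dev/null; python3 l.py f
$P '[{"slide":[-0.51,0,0.01],"rotation":[0,0.05,0],"claw":0}]' >/dev/null; python3 l.py f
$P '[{"slide":[-0.51,0,0.01],"rotation":[0,0.05,0],"claw":0}]' >/dev/null; python3 l.py f
$P '[{"slide":[-0.51,0,0.01],"rotation":[0,0.05,0],"claw":0}]' >/dev/null; python3 l.py f
$P '[{"slide":[-0.51,0,0.01],"rotation":[0,0.05,0],"claw":0}]' >/dev/null; python3 l.py f
$P '[{"slide":[-0.51,0,0.01],"rotation":[0,0.05,0],"claw":0}]' >/dev/null; python3 l.py f
$P '[{"slide":[-0.51,0,0.01],"rotation":[0,0.05,0],"claw":0}]' >/dev/null; python3 l.py f
$P '[{"slide":[-0.51,0,0.01],"rotation":[0,0.05,0],"claw":0}]' >/dev/null; python3 l.py f
$P '[{"slide":[-0.51,0,0.01],"rotation":[0,0.05,0],"claw":0}]' >/dev/null; python3 l.py f
$P '[{"slide":[-0.51,0,0.01],"rotation":[0,0.05,0],"claw":0}]' >/dev/null; python3 l.py f
$P '[{"slide":[-0.51,0,0.01],"rotation":[0,0.05,0],"claw":0}]' >/dev/null; python3 l.py f
$P '[{"slide":[-0.51,0,0.01],"rotation":[0,0.05,0],"claw":0}]' >/dev/null; python3 l.py f
$P '[{"slide":[-0.51,0,0.01],"rotation":[0,0.05,0],"claw":0}]' >/dev/null; python3 l.py f
$P '[{"slide":[-0.51,0,0.01],"rotation":[0,0.05,0],"claw":0}]' >/dev/null; python3 l.py f
$P '[{"slide":[-0.51,0,0.01],"rotation":[0,0.05,0],"claw":0}]' >/dev/null; python3 l.py f
$P '[{"slide":[-0.51,0,0.01],"rotation":[0,0.05,0],"claw":0}]' >/dev/null; python3 l.py f
$P '[{"slide":[-0.51,0,0.01],"rotation":[0,0.05,0],"claw":0}]' >/dev/null; python3 l.py f
python3 sol2.py; grep g log.csv; tail -1 log.csv; python3 -c "
from h import *
arc(0)"
```

```text
L G A psi fr psi1 [0.132 0.457 0.314 0.011 0.372 0.5  ] +- [6.0000000e-03 1.2000000e-02 2.4000000e-02 5.6000000e-02 1.9000000e-02
 3.1622777e+04] psi 0.6 rms 0.128
L G A psi fr psi1 [ 0.136  0.457  0.313 -0.031  0.381  0.5  ] +- [5.0000000e-03 1.2000000e-02 2.3000000e-02 5.1000000e-02 1.7000000e-02
 3.1622777e+04] psi -1.8 rms 0.133
L G A psi fr psi1 [ 0.136  0.459  0.323 -0.033  0.376  0.578] +- [0.004 0.012 0.022 0.049 0.017 0.127] psi -1.9 rms 0.125
L G A psi fr psi1 [0.132 0.457 0.314 0.011 0.372 0.5  ] +- [6.0000000e-03 1.2000000e-02 2.4000000e-02 5.6000000e-02 1.9000000e-02
 3.1622777e+04] psi 0.6 rms 0.128
g,23.600,0.5192,0.5052,0.2284,-0.5442,0.939,3.871,2.2517
g,25.700,-0.4475,-0.4529,-0.1394,0.4050,-0.556,-0.146,-1.3869
g,27.800,0.5152,0.5040,0.1990,-0.5532,0.729,5.159,1.9531
g,30.100,-0.4099,-0.4119,-0.2040,0.5592,2.624,2.422,-1.9999
f,31.900,0.5109,0.5102,-0.5531,0.4513,-9.577,8.763,-5.4593
slide [4.99 0.06 1.24] rot [ 0.003 -0.51  -0.003] q [-0.18 -0.16  1.58  0.52  1.74  0.01] gap 0.152 t 31.9
```

```bash
P="python3 -m pendant"
$P '[{"slide":[1.02,0,0.05],"rotation":[0,-0.1,0],"claw":0},{"slide":[2.03,0,0.2],"rotation":[0,-0.2,0],"claw":0},{"slide":[3.01,0,0.46],"rotation":[0,-0.3,0],"claw":0},{"slide":[3.97,0,0.81],"rotation":[0,-0.4,0],"claw":0},{"slide":[4.89,0,1.25],"rotation":[0,-0.5,0],"claw":0}]' 70
$P '[{"slide":[0,0,0],"rotation":[0,0,0],"claw":0},{"slide":[0,0,0],"rotation":[0,0,0],"claw":0},{"slide":[0,0,0],"rotation":[0,0,0],"claw":0}]' 70
python3 - <<'E'
from h import *
stat(6,'end'); arc(0)
i2=read_camera("side"); i3=read_camera("wrist")
o=np.zeros((460,800,3),np.uint8); b=cv2.resize(i2[120:260,200:330],None,fx=3.2,fy=3.2); o[:b.shape[0],:b.shape[1]]=b
w=cv2.resize(i3,None,fx=.65,fy=.65); o[:w.shape[0],430:430+w.shape[1]]=w; save(o,"end")
E
```

```text
clock: 32.4
position: [0.5258, 0.1414, 0.2512]
ee_rot: [0.001, 0.744, 0.669, -0.001]
contact_force: [2.3, -8.8, -8.7]
finger_gap: 0.15
clock: 32.7
position: [0.5259, 0.1431, 0.2512]
ee_rot: [-0.001, 0.743, 0.67, 0.002]
contact_force: [5.3, -0.9, -2.1]
finger_gap: 0.154
end f M tilt tau Frad [-0.064 -0.471  0.005 -0.481 -2.122] se tau 0.029 halves -0.494 -0.468 tiltdeg 0.28 32.95
slide [ 0.21  0.09 -0.08] rot [ 0.001 -0.005 -0.004] q [ 0.2  -0.06  1.39  0.    1.81  0.31] gap 0.155 t 33.0
```

View pics/end.png

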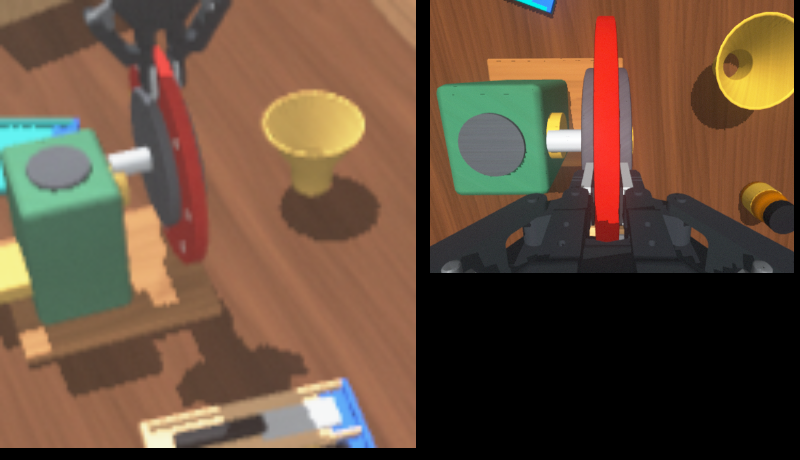

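```bash
P="python3 -m pendant"
$P '[{"slide":[0,0,0],"rotation":[0,0,0],"claw":0.3},{"slide":[0,0,0],"rotation":[0,0,0],"claw":0.3},{"slide":[0,0,0],"rotation":[0,0,0],"claw":0},{"slide":[0,0,0],"rotation":[0,0,0],"claw":0},{"slide":[0,0,0],"rotation":[0,0,0],"claw":0}]' 70 >/dev/null
$P '[{"slide":[0,0,0],"rotation":[0,0,0],"claw":0},{"slide":[0,0,0],"rotation":[0,0,0],"claw":0},{"slide":[0,0,0],"rotation":[0,0,0],"claw":0}]' 70
python3 - <<'E'
from h import *
stat(8,'end'); stat(8,'end'); arc(0)
E
```

```text
clock: 33.9
position: [0.5259, 0.1436, 0.2519]
ee_rot: [-0.001, 0.743, 0.67, 0.003]
contact_force: [5.4, -1.3, 0.9]
finger_gap: 0.154
end f M tilt tau Frad [ 0.805 -0.123  0.006  0.073  0.798] se tau 0.029 halves 0.021 0.124 tiltdeg 0.34 34.25
end f M tilt tau Frad [ 0.973 -0.145  0.006  0.09   0.583] se tau 0.04 halves 0.131 0.049 tiltdeg 0.34 34.65
slide [ 0.15  0.09 -0.01] rot [ 0.002 -0.006 -0.003] q [ 0.2  -0.06  1.39  0.01  1.81  0.31] gap 0.151 t 34.7
```

The wheel is held steady, with low torque and no drift. The brush placement was checked earlier, so I hand the job in.

```bash
python3 -c "
from cell import arm
print(arm.sign_off())"
```

```text
the job is handed in; nothing more can be done
None
```

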